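# Lay the service kit back into its foam inlays

## Task

Complete the service kit before it goes out: lay each of the four loose tools (the long bright wrench, the short blue wrench, the red screwdriver and the ratchet handle) into the foam inlay cut to its own outline, flat on the bottom of its pocket and the way round the outline shows. Set each tool down rather than dropping it, and leave the tin and the green case where they are.

Things in the scene. Friction and masses are not known exactly. Their poses are not given: they have to be found in the camera images.
- long_wrench_mid (a point): Long bright-metal combination wrench, 240 mm long, lying flat, 6 mm thick; shank 10 mm wide, heads 32 mm (open jaw) and 24 mm (ring) wide. This point is its middle, half-way up (3 mm above what it lies on); y runs along the wrench, z up. 0.14 kg.
- short_wrench_mid (a point): Short blue combination wrench, 180 mm long, lying flat, 6 mm thick; shank 10 mm wide, heads 32 mm and 24 mm wide. This point is its middle, half-way up (3 mm above what it lies on); y runs along the wrench, z up. 0.12 kg.
- screwdriver_grip (a point): Red-handled screwdriver, 179 mm long, lying; handle 95 mm long, 26 to 30 mm wide and 29 mm high, thin 75 mm shaft. This point lies in the handle, near the balance point, half-way up (15 mm above what it lies on): the butt is 60 mm from it along +y, the tip 110 mm along -y. z up. 0.11 kg.
- ratchet_mid (a point): Bright-metal ratchet handle (socket wrench without socket), 254 mm long, lying with its square drive up; round head of 38 mm diameter, 20 mm high, at the -y end, thicker grip (19 mm) at the +y end, bar of 13 mm diameter between. This point is the middle of the bar, on its axis, 10 mm above what it lies on, near the balance point; y along it, z up. 0.48 kg.
- inlay_long_seat (a point): Fixed black foam inlay 98 x 280 mm, top 43 mm above the bench, one of 4 abreast in a grey tray (lip 22 mm high); yellow pocket, 6 mm clear round the tool. y along the outline, z up. A 60 mm finger trough crosses it at mid-length, bottom 17 mm up. Point: where the tool's listed point lies once seated, 36 mm up. 10 mm deep slot with two like round heads, 255 mm over all: long wrench, either way.
- inlay_short_seat (a point): Fixed black foam inlay 98 x 280 mm, top 43 mm above the bench, one of 4 abreast in a grey tray (lip 22 mm high); yellow pocket, 6 mm clear round the tool. y along the outline, z up. A 60 mm finger trough crosses it at mid-length, bottom 17 mm up. Point: where the tool's listed point lies once seated, 36 mm up. 10 mm deep slot with two like round heads, 195 mm over all: short wrench, either way.
- inlay_driver_seat (a point): Fixed black foam inlay 98 x 280 mm, top 43 mm above the bench, one of 4 abreast in a grey tray (lip 22 mm high); yellow pocket, 6 mm clear round the tool. y along the outline, z up. A 60 mm finger trough crosses it at mid-length, bottom 17 mm up. Point: where the tool's listed point lies once seated, 38 mm up. 20 mm deep: wide handle part at +y, narrow shaft slot at -y, as the screwdriver's y.
- inlay_ratchet_seat (a point): Fixed black foam inlay 98 x 280 mm, top 43 mm above the bench, one of 4 abreast in a grey tray (lip 22 mm high); yellow pocket, 6 mm clear round the tool. y along the outline, z up. A 60 mm finger trough crosses it at mid-length, bottom 17 mm up. Point: where the tool's listed point lies once seated, 39 mm up. 14 mm deep: 51 mm round for the head at -y, grip at +y, as the ratchet's y.
- tin: Bystander: flat round tin with a yellow lid, 76 mm across, 33 mm high, loose on the bench; origin at the centre of its underside. Leave it alone.
- case: Bystander: small green plastic case standing on edge, 27 x 90 mm, 88 mm high, loose on the bench; origin at the centre of its underside. Leave it alone.
Mind the look-alikes: they are no part of the job. There is more than one size of the part that bears screwdriver_grip; the job needs the larger.

How it is judged:
At the end, for the whole second after the job is handed in: Each of the four tools lies at rest in its own inlay: its listed point within 10 mm (level) and 5 mm (height) of that inlay's seat point, its length within 0.10 rad of the outline's and upright within 0.10 rad (horizontal distance between long_wrench_mid and inlay_long_seat below 0.01 m and z of long_wrench_mid in the frame of inlay_long_seat between -0.005 and 0.005 m and angle between the y axis of long_wrench_mid and the y axis of inlay_long_seat, either way round below 0.1 rad and angle between each of long_wrench_mid, short_wrench_mid, screwdriver_grip, ratchet_mid's own z axis and vertical below 0.1 rad and horizontal distance between short_wrench_mid and inlay_short_seat below 0.01 m and z of short_wrench_mid in the frame of inlay_short_seat between -0.005 and 0.005 m and angle between the y axis of short_wrench_mid and the y axis of inlay_short_seat, either way round below 0.1 rad and horizontal distance between screwdriver_grip and inlay_driver_seat below 0.01 m and z of screwdriver_grip in the frame of inlay_driver_seat between -0.005 and 0.005 m and angle between the y axis of screwdriver_grip and the y axis of inlay_driver_seat, either way round below 0.1 rad and horizontal distance between ratchet_mid and inlay_ratchet_seat below 0.01 m and z of ratchet_mid in the frame of inlay_ratchet_seat between -0.005 and 0.005 m and angle between the y axis of ratchet_mid and the y axis of inlay_ratchet_seat, either way round below 0.1 rad and linear speed of each of long_wrench, short_wrench, screwdriver, ratchet below 0.01 m/s); the robot touches nothing.
It fails at once if the tin or the green case is pushed more than 20 mm out of place (distance of any of tin, case from where it was at the start of the episode above 0.02 m).
It fails at once if a tool is dropped or flung (free of the gripper and faster than 0.8 m/s, a fall of over 3 cm) ((linear speed of long_wrench above 0.8 m/s and contact force between the fingers and long_wrench below 0.05 N) or (linear speed of short_wrench above 0.8 m/s and contact force between the fingers and short_wrench below 0.05 N) or (linear speed of screwdriver above 0.8 m/s and contact force between the fingers and screwdriver below 0.05 N) or (linear speed of ratchet above 0.8 m/s and contact force between the fingers and ratchet below 0.05 N)).
It also fails if it takes over 104 s, if anything falls off the work surface, if the arm or the gripper's body presses on something with over 40 N, if the wrist force passes 120 N, or if a joint passes its speed limit or range.

## Robot

A 7-joint arm with a two-finger parallel gripper is mounted at the origin on a cart in front of the work surface, level with it; the furniture and walls round the work are solid. World frame = base frame: x ahead of the robot, y to its left, z up, the work surface at z = 0. Lengths are in m, angles in rad, forces in N, time in s.
With the tool pointing down it reaches from about 0.425 to 0.925 m from the base axis. Payload 6.8 kg.
Tool frame: the origin (TCP) lies on the mounting face of the last link; the fingertips stand 173 mm ahead of it and the grasp point (between the pads) lies 155 mm ahead of it; z points along the fingers, y is the line along which they close (so a half turn about z gives the same grasp; the last joint's range is limited). The gripper opens to 85 mm and grips with 20 to 120 N. Pads are 22 mm wide; open, the fingers measure 114 mm over their backs; the gripper's body (76 mm by 85 mm) begins 54 mm behind the grasp point. The pads swing forward as they close: fully open they stand 13 mm farther back than shut.
Start: joints at [1.094, 0.477, 0.022, 1.555, -0.011, 1.109, -0.083], TCP at [0.243, -0.63, 0.405] pointing down, gripper open.
Joint ranges: [-2.96, 2.96], [-0.34, 2.1], [-1.41, 1.46], [0.24, 2.44], [-1.37, 4.51], [0.17, 1.92], [-2.96, 2.96]. Speed limits (rad/s): [2.39, 2.39, 3.14, 3.14, 3.14, 3.14, 3.14].

## Interface

Orientations are given as a rotation vector (axis times angle).
In Python, from bench import r gives the robot as it stands.
- The arm moves only by the tool arm_command, never from a script. Its argument "plan" is a list of rows, each an object of numbers: "claw": the closure, from 0 (fully open) to 1 (shut); "tx", "ty", "tz": the shift along the tool's x, y, z in m; "ax", "ay", "az": the turn, a rotation vector about the tool's x, y, z in degrees. A call has exactly 10 rows; each row shifts and turns the commanded pose from where the row before left it, along the tool's axes as they then stand; what a row does not reach is not made up. A row lasts 1/12 s, in which the tool goes at most 41.7 mm and 7.16 degrees, less where a joint would pass 70% of its speed; a pose out of reach is approached as far as the arm can. A call is refused whole if a number of a shift passes 0.0417 or a number of a turn 7.16, either way. A call with a gripper value outside its range is refused whole. The fingers move at their own pace and stop on an object; "squeeze" is the grip in N (left out, the last holds). Time passes only in rows, so rows that do not move let the fingers close, or fill a call up. It gives the time, the measured TCP pose, the force, the opening and the grip force at its end, in the units of the state.
- r.get_obs(): the state, without advancing time (a new reading comes with each control period).
- r.grab_frame(name): name is "scene" or "side" or "wrist"; returns the picture (420x560x3 uint8, red, green, blue); there is no depth.
- r.camera_model(name): a dict with "fx", "fy", "cx", "cy" (pixels), "position" and "orientation" of the camera in the world; the wrist camera has in their place "tool_from_camera" (4x4, takes a point from camera to tool coordinates, whose origin is the TCP and whose axes are the flange's). Camera axes: x right, y up, looking along -z (the intrinsics and any distortion apply to the point x, -y, -z); pixel columns grow to the right and rows downward; lengths in m; the calibration is good to about 2 mm. The wrist camera is an equidistant fisheye: a pixel r from the principal point sees the ray r / f radians off the axis. A picture is of the moment at which its call begins: read the wrist's pose just before it. camera_model takes no time and is no camera call.
- r.hand_in(): hands the job in; it is judged then, once.
Trained networks look in the newest picture that a camera, given by its name, has taken for a name from the list of things; names that differ only in an ending like _2 or _b are one class to them, and where a whole thing is asked for, a point or a joint stands for the part that bears it (a point fixed in the world has none). Each returns a list of dicts, best first, with "confidence" (0 to 1); they miss things now and then, are a little off and sometimes report something else, mostly with a low value. They report only what shows in the picture. A call takes as long as a camera call. They do not tell look-alikes from the thing itself.
- r.boxes_of(target, camera): "location" ([x, y, z] in m, in the coordinates of the camera as it stood for that picture, good to about 4 mm: the middle of the surface that is visible of it).
- r.tip_of(target, camera): "location" ([x, y, z] in m, in the coordinates of the camera as it stood for that picture, good to about 4 mm: a listed point, or the origin of a listed thing).
The state is a dict: "clock": time; "joints": joint angles; "qvel": joint speeds; "tau": joint torques, N m; "tcp_pos": TCP position; "orientation": TCP orientation; "contact_force": force on the tool from outside, world axes, zero at the start; "moment": the same for the moment, N m; "grip_width": finger opening in m; "gripper_force": force on a finger pad.
Only numpy, scipy, OpenCV 4.12 (cv2) and the standard library are available. Lean on these libraries where they do the work, as an engineer would, in place of code of your own. Each camera call takes 0.05 s, during which the arm holds its last target. There are 200 camera calls.

## Working session

There is one attempt and no reset: what is moved stays moved. The work goes in short steps, Python scripts to look and compute and a tool call to move; the robot and the scene stay as the last step left them, time stands still between calls to the robot, and variables do not carry over. Pictures are saved under pics/ and viewed, at most 14 in all, crops included, and the job is handed in when it is done.

Besides the shell and the picture viewer there is one more tool, called after "Request:" by a JSON object that holds its "fn" and its "kwargs". arm_command: Moves the arm, as the interface text tells. Its arguments: {"type":"object","properties":{"plan":{"type":"array","items":{"type":"object","properties":{"claw":{"type":"number"},"tx":{"type":"number"},"ty":{"type":"number"},"tz":{"type":"number"},"ax":{"type":"number"},"ay":{"type":"number"},"az":{"type":"number"}}}},"squeeze":{"type":"number"}},"required":["plan"]}

```bash
mkdir -p pics; ls; cat > h.py <<'E'
import numpy as np, cv2
from scipy.spatial.transform import Rotation as R
from bench import r
def cam(name):
    m=r.camera_model(name)
    if 'tool_from_camera' in m:
        o=r.get_obs(); T=np.eye(4); T[:3,:3]=R.from_rotvec(o['orientation']).as_matrix(); T[:3,3]=o['tcp_pos']
        return m,T@np.array(m['tool_from_camera'])
    T=np.eye(4); q=np.array(m['orientation']); 
    T[:3,:3]=(R.from_rotvec(q).as_matrix() if q.shape==(3,) else q if q.shape==(3,3) else R.from_quat(q).as_matrix()); T[:3,3]=m['position']
    return m,T
def snap(name,f):
    m,T=cam(name); im=r.grab_frame(name); cv2.imwrite('pics/'+f,im[:,:,::-1]); return m,T,im
def ray(m,T,u,v,z):
    x=(u-m['cx'])/m['fx']; y=(v-m['cy'])/m['fy']
    if 'tool_from_camera' in m:
        t=np.hypot(x,y); s=np.sin(t)/max(t,1e-9); d=np.array([x*s,-y*s,-np.cos(t)])
    else: d=np.array([x,-y,-1])
    d=T[:3,:3]@d; return T[:3,3]+d*(z-T[2,3])/d[2]
def W(T,p): return T[:3,:3]@np.array(p)+T[:3,3]
E
python3 - <<'E'
from h import *
print(r.get_obs())
for c in ['scene','side','wrist']:
    m,T,im=snap(c,c+'0.png'); print(c,m)
    for t in ['long_wrench_mid','short_wrench_mid','screwdriver_grip','ratchet_mid','inlay_long_seat','inlay_short_seat','inlay_driver_seat','inlay_ratchet_seat','tin','case']:
        print(t,[(np.round(W(T,d['location']),3).tolist(),round(d['confidence'],2)) for d in r.tip_of(t,c)])
E
```

```text
pics
{'clock': 0.0, 'joints': array([ 1.09386191,  0.47782411,  0.02234923,  1.55645605, -0.01149762,
        1.1092964 , -0.08309508]), 'qvel': array([-0.0008046 , -0.00102448,  0.00113654, -0.00045942,  0.00134282,
        0.00145237,  0.00127663]), 'tau': array([ 2.42449278e-04, -5.96439672e+01,  1.60732951e+00, -2.81195730e+01,
        1.23223022e-02,  9.27268993e-03, -1.41804893e-06]), 'tcp_pos': array([ 0.24326086, -0.62934782,  0.40370756]), 'orientation': array([-3.08655453e+00, -5.75786221e-01,  7.56915434e-04]), 'contact_force': array([-0.12212348,  0.02354935,  0.29818051]), 'moment': array([ 0.01635555, -0.01489242,  0.0016548 ]), 'gripper_force': 0.0, 'grip_width': 0.08507116049060458}
scene {'fx': 426.6251626141608, 'fy': 426.6251626141608, 'cx': 282.3535563142932, 'cy': 208.2479042409868, 'position': array([-0.33607571, -0.80248616,  0.70891713]), 'orientation': array([ 1.00798761, -0.45932877, -0.72875553])}
long_wrench_mid [([0.412, 0.164, 0.004], 0.7)]
short_wrench_mid [([0.557, 0.396, 0.003], 0.42), ([0.631, 0.159, 0.039], 0.16)]
screwdriver_grip [([0.383, -0.154, 
[... 1122 characters left out ...]
.635, 0.154, 0.039], 0.72)]
wrist {'fx': 325.19226210127806, 'fy': 325.19226210127806, 'cx': 272.5335039017007, 'cy': 212.88154672114737, 'tool_from_camera': array([[ 2.95198862e-04,  9.49822539e-01,  3.12789157e-01,
         7.98135514e-02],
       [ 9.99999956e-01, -2.71182231e-04, -1.20285034e-04,
         1.41384528e-04],
       [-2.94265749e-05,  3.12789179e-01, -9.49822577e-01,
         3.06236059e-02],
       [ 0.00000000e+00,  0.00000000e+00,  0.00000000e+00,
         1.00000000e+00]])}
long_wrench_mid []
short_wrench_mid []
screwdriver_grip [([0.388, -0.403, 0.013], 0.83)]
ratchet_mid []
inlay_long_seat []
inlay_short_seat []
inlay_driver_seat []
inlay_ratchet_seat []
tin []
case []
```

View pics/scene0.png

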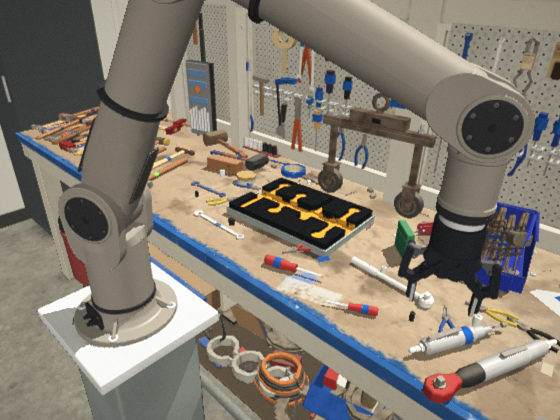

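View pics/side0.png

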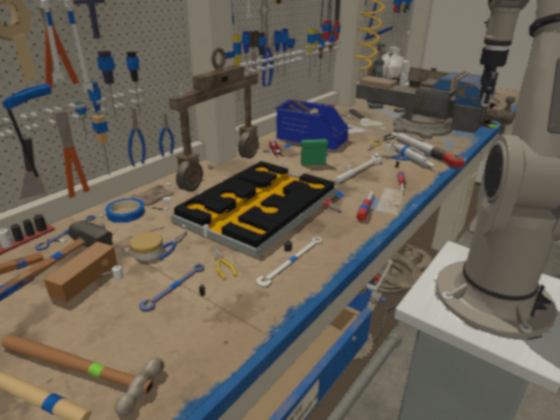

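Scene: the larger screwdriver is probably at (280,265) and the small look-alike at (355,308). The long wrench is at (218,224), the ratchet at (395,283) and the tray at (300,212). In the side view the blue wrench is at (172,287), with another blue one at (65,232). I'll check sizes in a rectified top view.

```bash
cat >> h.py <<'E'
def proj(m,T,P):
    p=(np.asarray(P)-T[:3,3])@T[:3,:3]; return np.stack([m['cx']+m['fx']*p[...,0]/-p[...,2], m['cy']-m['fy']*p[...,1]/-p[...,2]],-1)
def projw(m,T,P):
    p=(np.asarray(P)-T[:3,3])@T[:3,:3]; rr=np.hypot(p[...,0],p[...,1])+1e-12; t=np.arctan2(rr,-p[...,2])
    return np.stack([m['cx']+m['fx']*t*p[...,0]/rr, m['cy']-m['fy']*t*p[...,1]/rr],-1)
def top(m,T,im,z,x0,x1,y0,y1,s):
    # rows: x decreasing downward, columns: y decreasing rightward, s m per px
    X,Y=np.meshgrid(np.arange(x1,x0,-s),np.arange(y1,y0,-s),indexing='ij')
    P=np.stack([X,Y,np.full_like(X,z)],-1); f=projw if 'tool_from_camera' in m else proj
    uv=f(m,T,P).astype(np.float32); return cv2.remap(im,uv[...,0],uv[...,1],cv2.INTER_CUBIC)
E
python3 - <<'E'
from h import *
ims=[]
for c in ['side','scene']:
    m,T,im=snap(c,c+'1.png'); ims.append(top(m,T,im,0.005,0.33,0.78,-0.6,0.6,0.0015))
cv2.imwrite('pics/top.png',np.vstack(ims)[:,:,::-1])
E
```

```text
(no output)
```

View pics/top.png

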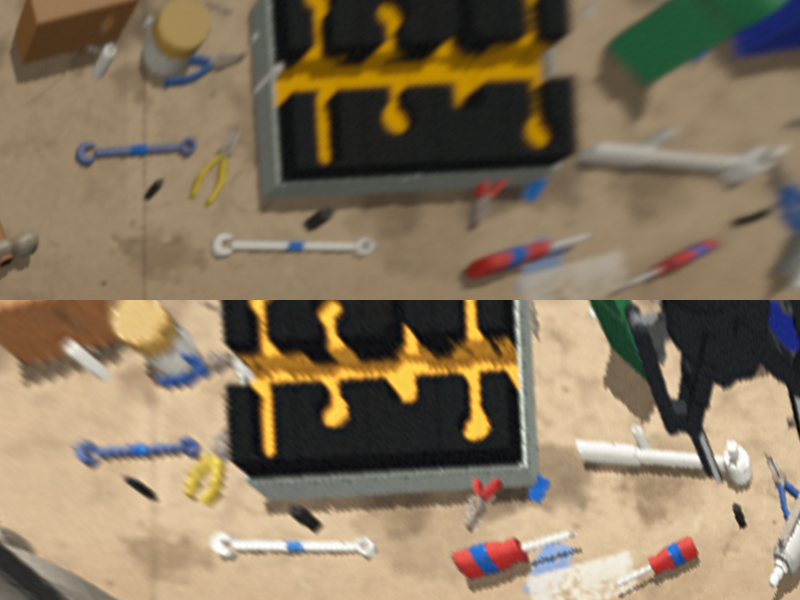

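```bash
cat >> h.py <<'E'
def Rd(yaw): # tool down, tool x at yaw (deg) in world
    return R.from_euler('z',yaw,degrees=True)*R.from_euler('x',180,degrees=True)
def yaw(o): 
    v=R.from_rotvec(o['orientation']).as_matrix()[:,0]; return np.degrees(np.arctan2(v[1],v[0]))
def go(x,y,z,yw,n=10,p0=None,R0=None):
    "per-row shift/turn, n equal rows, from pose now to (x,y,z,yaw) tool down"
    o=r.get_obs(); p0=o['tcp_pos'] if p0 is None else np.array(p0); R0=R.from_rotvec(o['orientation']) if R0 is None else R0
    R1=Rd(yw); rv=(R0.inv()*R1).as_rotvec()
    M=sum(R.from_rotvec(rv*k/n).as_matrix() for k in range(n))
    t=np.linalg.solve(M,R0.inv().apply(np.array([x,y,z])-p0))
    print(f"n={n} t(mm)",np.round(t*1000,1),"|t|",round(np.linalg.norm(t)*1000,1),"a(deg)",np.round(np.degrees(rv)/n,2)); return [x,y,z],R1
def st():
    o=r.get_obs(); print('t',round(o['clock'],2),'p',np.round(o['tcp_pos'],4),'yaw',round(yaw(o),1),'q',np.round(o['joints'],2),'F',np.round(o['contact_force'],1),'w',round(o['grip_width'],4),'gf',round(float(o['gripper_force']),1))
E
python3 -c "
from h import *
st(); a=go(.5,-.12,.42,90,20)"
```

```text
t 1.75 p [ 0.2434 -0.6296  0.4047] yaw 21.1 q [ 1.09  0.48  0.02  1.56 -0.01  1.11 -0.08] F [-0.2 -0.5  0.2] w 0.0855 gf 0.0
n=20 t(mm) [29.9 -5.  -0.8] |t| 30.3 a(deg) [ 0.   -0.   -3.44]
```

Request:
{"fn": "arm_command", "kwargs": {"plan": [{"tx": 0.03, "ty": -0.005, "tz": -0.001, "az": -3.45}, {"tx": 0.03, "ty": -0.005, "tz": -0.001, "az": -3.45}, {"tx": 0.03, "ty": -0.005, "tz": -0.001, "az": -3.45}, {"tx": 0.03, "ty": -0.005, "tz": -0.001, "az": -3.45}, {"tx": 0.03, "ty": -0.005, "tz": -0.001, "az": -3.45}, {"tx": 0.03, "ty": -0.005, "tz": -0.001, "az": -3.45}, {"tx": 0.03, "ty": -0.005, "tz": -0.001, "az": -3.45}, {"tx": 0.03, "ty": -0.005, "tz": -0.001, "az": -3.45}, {"tx": 0.03, "ty": -0.005, "tz": -0.001, "az": -3.45}, {"tx": 0.03, "ty": -0.005, "tz": -0.001, "az": -3.45}]}}

```text
invalid input at $.plan[0]: expected keys claw, tx, ty, tz, ax, ay, az
```

Request:
{"fn": "arm_command", "kwargs": {"plan": [{"tx": 0.03, "ty": -0.005, "tz": -0.001, "az": -3.45}, {"tx": 0.03, "ty": -0.005, "tz": -0.001, "az": -3.45}, {"tx": 0.03, "ty": -0.005, "tz": -0.001, "az": -3.45}, {"tx": 0.03, "ty": -0.005, "tz": -0.001, "az": -3.45}, {"tx": 0.03, "ty": -0.005, "tz": -0.001, "az": -3.45}, {"tx": 0.03, "ty": -0.005, "tz": -0.001, "az": -3.45}, {"tx": 0.03, "ty": -0.005, "tz": -0.001, "az": -3.45}, {"tx": 0.03, "ty": -0.005, "tz": -0.001, "az": -3.45}, {}, {}]}}

```text
invalid input at $.plan[0]: expected keys claw, tx, ty, tz, ax, ay, az
```

```bash
python3 - <<'E'
from h import *
st()
m,T,im=snap('wrist','w1.png'); print(T[:3,3])
for t in ['long_wrench_mid','screwdriver_grip','ratchet_mid','inlay_long_seat','inlay_short_seat','inlay_driver_seat','inlay_ratchet_seat']:
    print(t,[(np.round(W(T,d['location']),3).tolist(),round(d['confidence'],2)) for d in r.tip_of(t,'wrist')])
t1=top(m,T,im,0.043,0.32,0.82,-0.45,0.3,0.00125)
cv2.imwrite('pics/wt.png',t1[:,:,::-1])
E
```

```text
t 1.75 p [ 0.2434 -0.6296  0.4047] yaw 21.1 q [ 1.09  0.48  0.02  1.56 -0.01  1.11 -0.08] F [-0.2 -0.5  0.2] w 0.0855 gf 0.0
[ 0.31785738 -0.60097753  0.37405906]
long_wrench_mid []
screwdriver_grip [([0.384, -0.404, 0.012], 0.98)]
ratchet_mid []
inlay_long_seat []
inlay_short_seat []
inlay_driver_seat []
inlay_ratchet_seat []
```

View pics/wt.png

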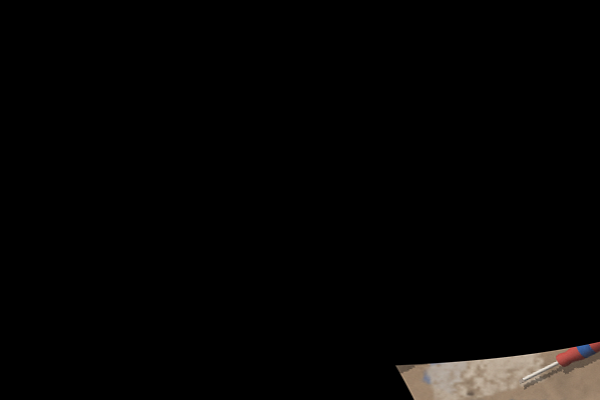

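The call was refused because every row needs all the keys, so this picture is from the start pose and shows only the small screwdriver.

Request:
{"fn": "arm_command", "kwargs": {"plan": [{"claw": 0, "tx": 0.03, "ty": -0.005, "tz": -0.001, "ax": 0, "ay": 0, "az": -3.45}, {"claw": 0, "tx": 0.03, "ty": -0.005, "tz": -0.001, "ax": 0, "ay": 0, "az": -3.45}, {"claw": 0, "tx": 0.03, "ty": -0.005, "tz": -0.001, "ax": 0, "ay": 0, "az": -3.45}, {"claw": 0, "tx": 0.03, "ty": -0.005, "tz": -0.001, "ax": 0, "ay": 0, "az": -3.45}, {"claw": 0, "tx": 0.03, "ty": -0.005, "tz": -0.001, "ax": 0, "ay": 0, "az": -3.45}, {"claw": 0, "tx": 0.03, "ty": -0.005, "tz": -0.001, "ax": 0, "ay": 0, "az": -3.45}, {"claw": 0, "tx": 0.03, "ty": -0.005, "tz": -0.001, "ax": 0, "ay": 0, "az": -3.45}, {"claw": 0, "tx": 0.03, "ty": -0.005, "tz": -0.001, "ax": 0, "ay": 0, "az": -3.45}, {"claw": 0, "tx": 0.03, "ty": -0.005, "tz": -0.001, "ax": 0, "ay": 0, "az": -3.45}, {"claw": 0, "tx": 0.03, "ty": -0.005, "tz": -0.001, "ax": 0, "ay": 0, "az": -3.45}]}}

```text
clock: 2.98
tcp_pos: [0.4519, -0.4124, 0.4149]
orientation: [2.776, 1.47, 0.0]
contact_force: [0.4, -0.9, -0.5]
grip_width: 0.0854
gripper_force: 0.0
```

Request:
{"fn": "arm_command", "kwargs": {"plan": [{"claw": 0, "tx": 0.03, "ty": -0.005, "tz": -0.001, "ax": 0, "ay": 0, "az": -3.45}, {"claw": 0, "tx": 0.03, "ty": -0.005, "tz": -0.001, "ax": 0, "ay": 0, "az": -3.45}, {"claw": 0, "tx": 0.03, "ty": -0.005, "tz": -0.001, "ax": 0, "ay": 0, "az": -3.45}, {"claw": 0, "tx": 0.03, "ty": -0.005, "tz": -0.001, "ax": 0, "ay": 0, "az": -3.45}, {"claw": 0, "tx": 0.03, "ty": -0.005, "tz": -0.001, "ax": 0, "ay": 0, "az": -3.45}, {"claw": 0, "tx": 0.03, "ty": -0.005, "tz": -0.001, "ax": 0, "ay": 0, "az": -3.45}, {"claw": 0, "tx": 0.03, "ty": -0.005, "tz": -0.001, "ax": 0, "ay": 0, "az": -3.45}, {"claw": 0, "tx": 0.03, "ty": -0.005, "tz": -0.001, "ax": 0, "ay": 0, "az": -3.45}, {"claw": 0, "tx": 0, "ty": 0, "tz": 0, "ax": 0, "ay": 0, "az": 0}, {"claw": 0, "tx": 0, "ty": 0, "tz": 0, "ax": 0, "ay": 0, "az": 0}]}}

```text
clock: 3.82
tcp_pos: [0.5048, -0.1768, 0.4231]
orientation: [2.345, 2.09, 0.001]
contact_force: [-0.9, -0.5, -0.3]
grip_width: 0.0853
gripper_force: 0.0
```

```bash
python3 - <<'E'
from h import *
st()
m,T,im=snap('wrist','w2.png'); print(T[:3,3])
for t in ['long_wrench_mid','screwdriver_grip','ratchet_mid','inlay_long_seat','inlay_short_seat','inlay_driver_seat','inlay_ratchet_seat']:
    print(t,[(np.round(W(T,d['location']),3).tolist(),round(d['confidence'],2)) for d in r.tip_of(t,'wrist')])
t1=top(m,T,im,0.043,0.32,0.82,-0.5,0.25,0.00125)
cv2.imwrite('pics/wt2.png',t1[:,:,::-1])
E
```

```text
t 3.82 p [ 0.5048 -0.1768  0.4231] yaw 83.4 q [ 0.55  0.26 -0.4   1.85  0.11  1.06  0.  ] F [-0.9 -0.5 -0.3] w 0.0853 gf 0.0
[ 0.51347881 -0.09723842  0.39250437]
long_wrench_mid []
screwdriver_grip [([0.386, -0.404, 0.017], 0.77), ([0.388, -0.159, 0.013], 0.59)]
ratchet_mid [([0.538, -0.404, 0.009], 0.76)]
inlay_long_seat [([0.648, -0.142, 0.033], 0.65)]
inlay_short_seat []
inlay_driver_seat [([0.637, -0.044, 0.039], 0.86)]
inlay_ratchet_seat []
```

View pics/wt2.png

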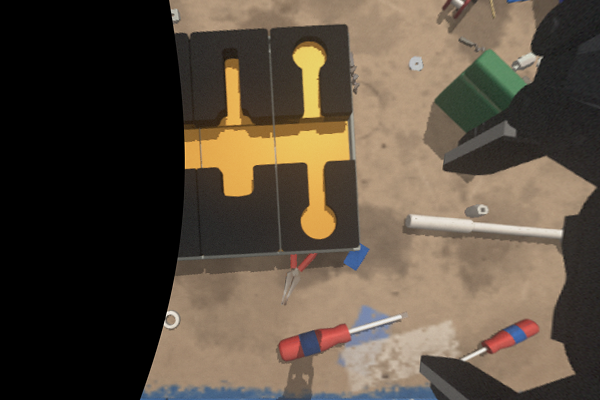

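Rectified wrist view: the larger screwdriver is at (283,349)–(400,317) and the small look-alike at (510,338). The driver inlay is at (237,130) with its handle end towards the robot. The long inlay heads are at (309,57) and (319,221), and the ratchet is at (410–560,230). I'm picking the larger screwdriver first.

```bash
cat >> h.py <<'E'
def blob(m,T,im,kind,z,xy,half=0.16,s=0.0005):
    "segment a thing near xy at height z -> centre, ends' midline angle (deg, mod 180), size"
    t=top(m,T,im,z,xy[0]-half,xy[0]+half,xy[1]-half,xy[1]+half,s); h=cv2.cvtColor(t,cv2.COLOR_RGB2HSV); H,S,V=[h[...,i].astype(int) for i in range(3)]
    k={'red':((H<8)|(H>170))&(S>120)&(V>60),'white':(S<45)&(V>120),'blue':(H>100)&(H<130)&(S>80),'yellow':(H>14)&(H<32)&(S>140)&(V>70)}[kind].astype(np.uint8)
    k=cv2.morphologyEx(k,cv2.MORPH_CLOSE,np.ones((9,9)) if kind!='red' else np.ones((51,51)))
    n,l,stt,c=cv2.connectedComponentsWithStats(k); out=[]
    for i in np.argsort(-stt[1:,4])[:4]+1:
        pts=np.argwhere(l==i).astype(np.float32); P=np.stack([xy[0]+half-pts[:,0]*s,xy[1]+half-pts[:,1]*s],1)
        (cx,cy),(a,b),_=cv2.minAreaRect(P*1000); d=P-P.mean(0); w,v=np.linalg.eigh(d.T@d); u=v[:,1]
        q=d@u; q0=(P.mean(0)+u*(q.max()+q.min())/2)
        out.append((len(pts),np.round(q0,4).tolist(),'ang',round(np.degrees(np.arctan2(u[1],u[0]))%180,1),'L',round(q.max()-q.min(),4),'rect',[round(float(x)) for x in (cx,cy,a,b)]))
    for x in out: print(kind,x)
    return t,l
E
python3 - <<'E'
from h import *
m,T=cam('wrist'); im=cv2.imread('pics/w2.png')[:,:,::-1].copy()
blob(m,T,im,'red',0.015,(.385,-.15),.1)
blob(m,T,im,'yellow',0.038,(.64,-.08),.15)
a=go(.40,-.165,.33,105,10)
E
```

```text
red (9874, [0.3831000030040741, -0.14800000190734863], 'ang', np.float32(105.9), 'L', np.float32(0.0972), 'rect', [383, -148, 30, 97])
red (335, [0.4830999970436096, -0.12710000574588776], 'ang', np.float32(85.6), 'L', np.float32(0.0215), 'rect', [482, -127, 22, 6])
yellow (79124, [0.6463000178337097, -0.08669999986886978], 'ang', np.float32(78.3), 'L', np.float32(0.2132), 'rect', [665, -109, 229, 225])
yellow (12, [0.5070000290870667, -0.10320000350475311], 'ang', np.float32(94.0), 'L', np.float32(0.0045), 'rect', [507, -103, 1, 5])
n=10 t(mm) [  2.  -10.4   9.3] |t| 14.1 a(deg) [-0.   -0.   -2.19]
```

```bash
python3 - <<'E'
from h import *
a=go(.390,-.1715,.26,105.9,8)
E
```

```text
n=8 t(mm) [  1.8 -14.3  20.3] |t| 24.9 a(deg) [-0.   -0.   -2.84]
```

Request:
{"fn": "arm_command", "kwargs": {"plan": [{"claw": 0, "tx": 0.0018, "ty": -0.0143, "tz": 0.0203, "ax": 0, "ay": 0, "az": -2.84}, {"claw": 0, "tx": 0.0018, "ty": -0.0143, "tz": 0.0203, "ax": 0, "ay": 0, "az": -2.84}, {"claw": 0, "tx": 0.0018, "ty": -0.0143, "tz": 0.0203, "ax": 0, "ay": 0, "az": -2.84}, {"claw": 0, "tx": 0.0018, "ty": -0.0143, "tz": 0.0203, "ax": 0, "ay": 0, "az": -2.84}, {"claw": 0, "tx": 0.0018, "ty": -0.0143, "tz": 0.0203, "ax": 0, "ay": 0, "az": -2.84}, {"claw": 0, "tx": 0.0018, "ty": -0.0143, "tz": 0.0203, "ax": 0, "ay": 0, "az": -2.84}, {"claw": 0, "tx": 0.0018, "ty": -0.0143, "tz": 0.0203, "ax": 0, "ay": 0, "az": -2.84}, {"claw": 0, "tx": 0.0018, "ty": -0.0143, "tz": 0.0203, "ax": 0, "ay": 0, "az": -2.84}, {"claw": 0, "tx": 0, "ty": 0, "tz": 0, "ax": 0, "ay": 0, "az": 0}, {"claw": 0, "tx": 0, "ty": 0, "tz": 0, "ax": 0, "ay": 0, "az": 0}]}}

```text
clock: 5.05
tcp_pos: [0.39, -0.171, 0.26]
orientation: [-1.894, -2.504, 0.001]
contact_force: [0.3, -0.5, 0.5]
grip_width: 0.0852
gripper_force: 0.0
```

```bash
python3 - <<'E'
from h import *
st()
m,T,im=snap('wrist','w3.png')
blob(m,T,im,'red',0.015,(.385,-.15),.1)
a=go(.390,-.1715,.176,105.9,6)
E
```

```text
t 5.05 p [ 0.39  -0.171  0.26 ] yaw 105.8 q [ 0.64  0.33 -0.43  2.23  0.23  0.63  0.32] F [ 0.3 -0.5  0.5] w 0.0852 gf 0.0
red (9660, [0.3849000036716461, -0.1477999985218048], 'ang', np.float32(106.3), 'L', np.float32(0.1003), 'rect', [385, -148, 29, 100])
red (618, [0.48159998655319214, -0.12549999356269836], 'ang', np.float32(86.6), 'L', np.float32(0.0245), 'rect', [480, -126, 25, 11])
n=6 t(mm) [-0.  -0.2 14.2] |t| 14.2 a(deg) [ 0.01  0.   -0.01]
```

Request:
{"fn": "arm_command", "kwargs": {"plan": [{"claw": 0, "tx": 0, "ty": 0, "tz": 0.014, "ax": 0, "ay": 0, "az": 0}, {"claw": 0, "tx": 0, "ty": 0, "tz": 0.014, "ax": 0, "ay": 0, "az": 0}, {"claw": 0, "tx": 0, "ty": 0, "tz": 0.014, "ax": 0, "ay": 0, "az": 0}, {"claw": 0, "tx": 0, "ty": 0, "tz": 0.014, "ax": 0, "ay": 0, "az": 0}, {"claw": 0, "tx": 0, "ty": 0, "tz": 0.014, "ax": 0, "ay": 0, "az": 0}, {"claw": 0, "tx": 0, "ty": 0, "tz": 0.014, "ax": 0, "ay": 0, "az": 0}, {"claw": 0, "tx": 0, "ty": 0, "tz": 0, "ax": 0, "ay": 0, "az": 0}, {"claw": 1, "tx": 0, "ty": 0, "tz": 0, "ax": 0, "ay": 0, "az": 0}, {"claw": 1, "tx": 0, "ty": 0, "tz": 0, "ax": 0, "ay": 0, "az": 0}, {"claw": 1, "tx": 0, "ty": 0, "tz": 0, "ax": 0, "ay": 0, "az": 0}], "squeeze": 50}}

```text
clock: 5.93
tcp_pos: [0.3912, -0.1709, 0.1774]
orientation: [1.891, 2.506, 0.001]
contact_force: [-0.4, 0.1, 0.2]
grip_width: 0.0516
gripper_force: 0.0
```

Request:
{"fn": "arm_command", "kwargs": {"plan": [{"claw": 1, "tx": 0, "ty": 0, "tz": 0, "ax": 0, "ay": 0, "az": 0}, {"claw": 1, "tx": 0, "ty": 0, "tz": 0, "ax": 0, "ay": 0, "az": 0}, {"claw": 1, "tx": 0, "ty": 0, "tz": 0, "ax": 0, "ay": 0, "az": 0}, {"claw": 1, "tx": 0, "ty": 0, "tz": 0, "ax": 0, "ay": 0, "az": 0}, {"claw": 1, "tx": 0, "ty": 0, "tz": 0, "ax": 0, "ay": 0, "az": 0}, {"claw": 1, "tx": 0, "ty": 0, "tz": 0, "ax": 0, "ay": 0, "az": 0}, {"claw": 1, "tx": 0, "ty": 0, "tz": 0, "ax": 0, "ay": 0, "az": 0}, {"claw": 1, "tx": 0, "ty": 0, "tz": 0, "ax": 0, "ay": 0, "az": 0}, {"claw": 1, "tx": 0, "ty": 0, "tz": 0, "ax": 0, "ay": 0, "az": 0}, {"claw": 1, "tx": 0, "ty": 0, "tz": 0, "ax": 0, "ay": 0, "az": 0}]}}

```text
clock: 6.77
tcp_pos: [0.3907, -0.1709, 0.1771]
orientation: [1.891, 2.507, 0.0]
contact_force: [-0.5, 0.1, 8.0]
grip_width: 0.0255
gripper_force: 49.1
```

```bash
python3 - <<'E'
from h import *
st()
m,T,im=snap('wrist','w4.png')
for d in r.tip_of('screwdriver_grip','wrist'): 
    p=W(T,d['location']); print(np.round(p,4), d['confidence'])
a=go(.50,-.12,.30,140,10)
E
```

```text
t 6.77 p [ 0.3907 -0.1709  0.1771] yaw 105.9 q [ 0.54  0.49 -0.33  2.27  0.37  0.43  0.19] F [-0.5  0.1  8. ] w 0.0255 gf 49.1
[ 0.3838 -0.1587  0.0147] 0.77
n=10 t(mm) [ -1.4  12.2 -12.3] |t| 17.3 a(deg) [ 0.    0.01 -3.41]
```

```bash
python3 - <<'E'
from h import *
a=go(.651,-.0445,.29,183,13,p0=[.3907,-.1709,.237],R0=Rd(105.9))
E
```

```text
n=13 t(mm) [-10.4  21.7  -4.1] |t| 24.4 a(deg) [-0.    0.   -5.93]
```

Request:
{"fn": "arm_command", "kwargs": {"plan": [{"claw": 1, "tx": 0, "ty": 0, "tz": -0.02, "ax": 0, "ay": 0, "az": 0}, {"claw": 1, "tx": 0, "ty": 0, "tz": -0.02, "ax": 0, "ay": 0, "az": 0}, {"claw": 1, "tx": 0, "ty": 0, "tz": -0.02, "ax": 0, "ay": 0, "az": 0}, {"claw": 1, "tx": -0.0104, "ty": 0.0217, "tz": -0.0041, "ax": 0, "ay": 0, "az": -5.93}, {"claw": 1, "tx": -0.0104, "ty": 0.0217, "tz": -0.0041, "ax": 0, "ay": 0, "az": -5.93}, {"claw": 1, "tx": -0.0104, "ty": 0.0217, "tz": -0.0041, "ax": 0, "ay": 0, "az": -5.93}, {"claw": 1, "tx": -0.0104, "ty": 0.0217, "tz": -0.0041, "ax": 0, "ay": 0, "az": -5.93}, {"claw": 1, "tx": -0.0104, "ty": 0.0217, "tz": -0.0041, "ax": 0, "ay": 0, "az": -5.93}, {"claw": 1, "tx": -0.0104, "ty": 0.0217, "tz": -0.0041, "ax": 0, "ay": 0, "az": -5.93}, {"claw": 1, "tx": -0.0104, "ty": 0.0217, "tz": -0.0041, "ax": 0, "ay": 0, "az": -5.93}]}}

```text
clock: 7.7
tcp_pos: [0.5543, -0.1479, 0.2653]
orientation: [0.875, 3.017, -0.001]
contact_force: [0.4, -1.1, -1.3]
grip_width: 0.0252
gripper_force: 49.7
```

Request:
{"fn": "arm_command", "kwargs": {"plan": [{"claw": 1, "tx": -0.0104, "ty": 0.0217, "tz": -0.0041, "ax": 0, "ay": 0, "az": -5.93}, {"claw": 1, "tx": -0.0104, "ty": 0.0217, "tz": -0.0041, "ax": 0, "ay": 0, "az": -5.93}, {"claw": 1, "tx": -0.0104, "ty": 0.0217, "tz": -0.0041, "ax": 0, "ay": 0, "az": -5.93}, {"claw": 1, "tx": -0.0104, "ty": 0.0217, "tz": -0.0041, "ax": 0, "ay": 0, "az": -5.93}, {"claw": 1, "tx": -0.0104, "ty": 0.0217, "tz": -0.0041, "ax": 0, "ay": 0, "az": -5.93}, {"claw": 1, "tx": -0.0104, "ty": 0.0217, "tz": -0.0041, "ax": 0, "ay": 0, "az": -5.93}, {"claw": 1, "tx": 0, "ty": 0, "tz": 0, "ax": 0, "ay": 0, "az": 0}, {"claw": 1, "tx": 0, "ty": 0, "tz": 0, "ax": 0, "ay": 0, "az": 0}, {"claw": 1, "tx": 0, "ty": 0, "tz": 0, "ax": 0, "ay": 0, "az": 0}, {"claw": 1, "tx": 0, "ty": 0, "tz": 0, "ax": 0, "ay": 0, "az": 0}]}}

```text
clock: 8.53
tcp_pos: [0.6504, -0.0455, 0.2891]
orientation: [0.079, -3.139, 0.002]
contact_force: [-0.5, 0.0, -0.8]
grip_width: 0.0252
gripper_force: 49.7
```

```bash
python3 - <<'E'
from h import *
st()
m,T,im=snap('wrist','w5.png')
for t in ['screwdriver_grip','inlay_long_seat','inlay_short_seat','inlay_driver_seat','inlay_ratchet_seat']:
    print(t,[(np.round(W(T,d['location']),4).tolist(),round(d['confidence'],2)) for d in r.tip_of(t,'wrist')])
t1=top(m,T,im,0.043,0.47,0.82,-0.25,0.25,0.000834)
cv2.imwrite('pics/wt5.png',t1[:,:,::-1])
E
```

```text
t 8.53 p [ 0.6504 -0.0455  0.2891] yaw -177.1 q [ 0.47  0.67 -0.71  1.67  0.51  1.    1.2 ] F [-0.5  0.  -0.8] w 0.0252 gf 49.7
screwdriver_grip [([0.6367, -0.0474, 0.1271], 0.95)]
inlay_long_seat [([0.6478, -0.1407, 0.0339], 0.87), ([0.6329, -0.0478, 0.1282], 0.35)]
inlay_short_seat [([0.6403, 0.0601, 0.0347], 0.8)]
inlay_driver_seat []
inlay_ratchet_seat [([0.6297, 0.1608, 0.0425], 0.6), ([0.6912, -0.3551, -0.0008], 0.35)]
```

View pics/wt5.png

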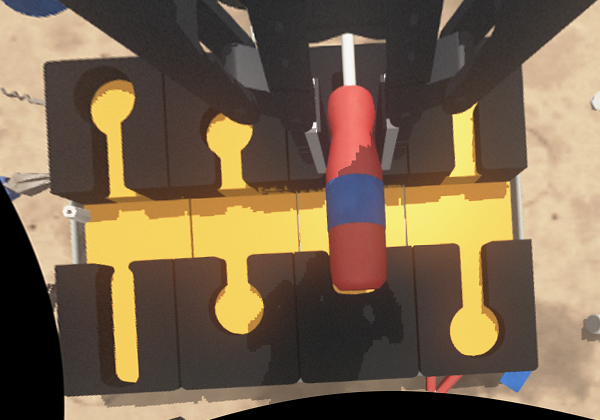

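The view shows all four pockets. The ratchet head goes at the far end (112,100) with its grip near, the short slot is at (232–240,130–305), and the driver pocket is under the held driver. The screwdriver is lined up, so I'll lower it.

Request:
{"fn": "arm_command", "kwargs": {"plan": [{"claw": 1, "tx": 0, "ty": 0.001, "tz": 0.014, "ax": 0, "ay": 0, "az": 0}, {"claw": 1, "tx": 0, "ty": 0, "tz": 0.014, "ax": 0, "ay": 0, "az": 0}, {"claw": 1, "tx": 0, "ty": 0, "tz": 0.014, "ax": 0, "ay": 0, "az": 0}, {"claw": 1, "tx": 0, "ty": 0, "tz": 0.014, "ax": 0, "ay": 0, "az": 0}, {"claw": 1, "tx": 0, "ty": 0, "tz": 0.012, "ax": 0, "ay": 0, "az": 0}, {"claw": 1, "tx": 0, "ty": 0, "tz": 0.008, "ax": 0, "ay": 0, "az": 0}, {"claw": 1, "tx": 0, "ty": 0, "tz": 0.006, "ax": 0, "ay": 0, "az": 0}, {"claw": 1, "tx": 0, "ty": 0, "tz": 0.003, "ax": 0, "ay": 0, "az": 0}, {"claw": 1, "tx": 0, "ty": 0, "tz": 0, "ax": 0, "ay": 0, "az": 0}, {"claw": 1, "tx": 0, "ty": 0, "tz": 0, "ax": 0, "ay": 0, "az": 0}]}}

```text
clock: 9.67
tcp_pos: [0.6512, -0.0429, 0.205]
orientation: [-0.083, 3.14, 0.0]
contact_force: [-0.7, -0.0, -0.8]
grip_width: 0.0255
gripper_force: 49.7
```

```bash
python3 - <<'E'
from h import *
st()
m,T,im=snap('wrist','w6.png')
print([(np.round(W(T,d['location']),4).tolist(),round(d['confidence'],2)) for d in r.tip_of('screwdriver_grip','wrist')])
E
```

```text
t 9.67 p [ 0.6512 -0.0429  0.205 ] yaw -177.0 q [ 0.43  0.77 -0.66  1.71  0.59  0.87  1.14] F [-0.7 -0.  -0.8] w 0.0255 gf 49.7
[([0.6336, -0.0422, 0.0431], 0.88)]
```

Request:
{"fn": "arm_command", "kwargs": {"plan": [{"claw": 1, "tx": -0.0015, "ty": -0.001, "tz": 0.002, "ax": 0, "ay": 0, "az": 0}, {"claw": 1, "tx": 0, "ty": 0, "tz": 0.002, "ax": 0, "ay": 0, "az": 0}, {"claw": 1, "tx": 0, "ty": 0, "tz": 0.001, "ax": 0, "ay": 0, "az": 0}, {"claw": 1, "tx": 0, "ty": 0, "tz": 0, "ax": 0, "ay": 0, "az": 0}, {"claw": 1, "tx": 0, "ty": 0, "tz": 0, "ax": 0, "ay": 0, "az": 0}, {"claw": 0, "tx": 0, "ty": 0, "tz": 0, "ax": 0, "ay": 0, "az": 0}, {"claw": 0, "tx": 0, "ty": 0, "tz": 0, "ax": 0, "ay": 0, "az": 0}, {"claw": 0, "tx": 0, "ty": 0, "tz": 0, "ax": 0, "ay": 0, "az": 0}, {"claw": 0, "tx": 0, "ty": 0, "tz": 0, "ax": 0, "ay": 0, "az": 0}, {"claw": 0, "tx": 0, "ty": 0, "tz": 0, "ax": 0, "ay": 0, "az": 0}]}}

```text
clock: 10.6
tcp_pos: [0.6524, -0.0438, 0.1995]
orientation: [0.083, -3.14, -0.0]
contact_force: [1.0, -0.2, -0.7]
grip_width: 0.0835
gripper_force: 0.0
```

```bash
python3 - <<'E'
from h import *
st()
a=go(.415,.163,.30,90,14,p0=[.6527,-.044,.28],R0=Rd(183))
E
```

```text
t 10.6 p [ 0.6524 -0.0438  0.1995] yaw -177.0 q [ 0.42  0.78 -0.65  1.71  0.59  0.86  1.14] F [ 1.  -0.2 -0.7] w 0.0835 gf 0.0
n=14 t(mm) [25.2  0.4 -1.4] |t| 25.2 a(deg) [ 0.   -0.    6.64]
```

Request:
{"fn": "arm_command", "kwargs": {"plan": [{"claw": 0, "tx": 0, "ty": 0, "tz": -0.01, "ax": 0, "ay": 0, "az": 0}, {"claw": 0, "tx": 0, "ty": 0, "tz": -0.02, "ax": 0, "ay": 0, "az": 0}, {"claw": 0, "tx": 0, "ty": 0, "tz": -0.025, "ax": 0, "ay": 0, "az": 0}, {"claw": 0, "tx": 0, "ty": 0, "tz": -0.025, "ax": 0, "ay": 0, "az": 0}, {"claw": 0, "tx": 0.0252, "ty": 0.0004, "tz": -0.0014, "ax": 0, "ay": 0, "az": 6.64}, {"claw": 0, "tx": 0.0252, "ty": 0.0004, "tz": -0.0014, "ax": 0, "ay": 0, "az": 6.64}, {"claw": 0, "tx": 0.0252, "ty": 0.0004, "tz": -0.0014, "ax": 0, "ay": 0, "az": 6.64}, {"claw": 0, "tx": 0.0252, "ty": 0.0004, "tz": -0.0014, "ax": 0, "ay": 0, "az": 6.64}, {"claw": 0, "tx": 0.0252, "ty": 0.0004, "tz": -0.0014, "ax": 0, "ay": 0, "az": 6.64}, {"claw": 0, "tx": 0.0252, "ty": 0.0004, "tz": -0.0014, "ax": 0, "ay": 0, "az": 6.64}]}}

```text
clock: 11.43
tcp_pos: [0.5076, -0.0071, 0.2887]
orientation: [1.002, 2.977, -0.001]
contact_force: [-0.5, 0.7, -0.0]
grip_width: 0.0853
gripper_force: 0.0
```

Request:
{"fn": "arm_command", "kwargs": {"plan": [{"claw": 0, "tx": 0.0252, "ty": 0.0004, "tz": -0.0014, "ax": 0, "ay": 0, "az": 6.64}, {"claw": 0, "tx": 0.0252, "ty": 0.0004, "tz": -0.0014, "ax": 0, "ay": 0, "az": 6.64}, {"claw": 0, "tx": 0.0252, "ty": 0.0004, "tz": -0.0014, "ax": 0, "ay": 0, "az": 6.64}, {"claw": 0, "tx": 0.0252, "ty": 0.0004, "tz": -0.0014, "ax": 0, "ay": 0, "az": 6.64}, {"claw": 0, "tx": 0.0252, "ty": 0.0004, "tz": -0.0014, "ax": 0, "ay": 0, "az": 6.64}, {"claw": 0, "tx": 0.0252, "ty": 0.0004, "tz": -0.0014, "ax": 0, "ay": 0, "az": 6.64}, {"claw": 0, "tx": 0.0252, "ty": 0.0004, "tz": -0.0014, "ax": 0, "ay": 0, "az": 6.64}, {"claw": 0, "tx": 0.0252, "ty": 0.0004, "tz": -0.0014, "ax": 0, "ay": 0, "az": 6.64}, {"claw": 0, "tx": 0, "ty": 0, "tz": 0, "ax": 0, "ay": 0, "az": 0}, {"claw": 0, "tx": 0, "ty": 0, "tz": 0, "ax": 0, "ay": 0, "az": 0}]}}

```text
clock: 12.27
tcp_pos: [0.4141, 0.165, 0.3001]
orientation: [2.214, 2.228, 0.002]
contact_force: [1.1, -0.6, 0.1]
grip_width: 0.0855
gripper_force: 0.0
```

```bash
python3 - <<'E'
from h import *
st()
m,T,im=snap('wrist','w7.png')
for t in ['long_wrench_mid','short_wrench_mid']:
    print(t,[(np.round(W(T,d['location']),4).tolist(),round(d['confidence'],2)) for d in r.tip_of(t,'wrist')])
t1,l=blob(m,T,im,'white',0.006,(.412,.163),.15)
v=np.where(l[...,None]==np.argmax(np.bincount(l.ravel())[1:])+1,[255,0,255],t1).astype(np.uint8)
cv2.imwrite('pics/wt7.png',v[:,:,::-1])
E
```

```text
t 12.27 p [0.4141 0.165  0.3001] yaw 90.4 q [-0.05  0.29 -0.53  2.15  0.22  0.74 -0.72] F [ 1.1 -0.6  0.1] w 0.0855 gf 0.0
long_wrench_mid [([0.4101, 0.1624, 0.0049], 0.93)]
short_wrench_mid []
white (7313, [0.2718000113964081, 0.26100000739097595], 'ang', np.float32(88.1), 'L', np.float32(0.1046), 'rect', [273, 261, 21, 104])
white (4407, [0.4115999937057495, 0.10450000315904617], 'ang', np.float32(88.9), 'L', np.float32(0.1281), 'rect', [410, 104, 128, 24])
white (3484, [0.41280001401901245, 0.21050000190734863], 'ang', np.float32(89.3), 'L', np.float32(0.083), 'rect', [413, 210, 83, 11])
white (2085, [0.3109999895095825, 0.14100000262260437], 'ang', np.float32(94.5), 'L', np.float32(0.083), 'rect', [312, 141, 13, 83])
```

View pics/wt7.png

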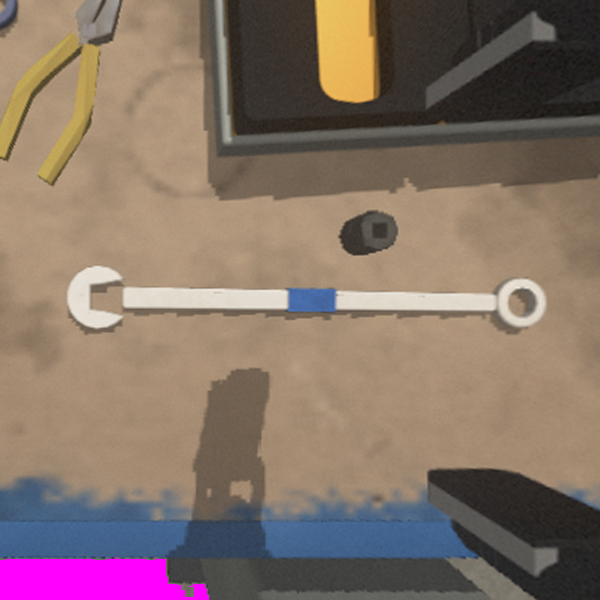

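The long wrench runs from (68,298) to (546,301), so it is centred at about (0.412, 0.160) at heading 89.6°. There is a loose socket at (370,232). I'll grip 5 mm to the left of centre with the fingers partly closed.

Request:
{"fn": "arm_command", "kwargs": {"plan": [{"claw": 0.45, "tx": 0, "ty": -0.0026, "tz": 0.014, "ax": 0, "ay": 0, "az": 0.8}, {"claw": 0.45, "tx": 0, "ty": 0, "tz": 0.014, "ax": 0, "ay": 0, "az": 0}, {"claw": 0.45, "tx": 0, "ty": 0, "tz": 0.016, "ax": 0, "ay": 0, "az": 0}, {"claw": 0.45, "tx": 0, "ty": 0, "tz": 0.016, "ax": 0, "ay": 0, "az": 0}, {"claw": 0.45, "tx": 0, "ty": 0, "tz": 0.016, "ax": 0, "ay": 0, "az": 0}, {"claw": 0.45, "tx": 0, "ty": 0, "tz": 0.014, "ax": 0, "ay": 0, "az": 0}, {"claw": 0.45, "tx": 0, "ty": 0, "tz": 0.014, "ax": 0, "ay": 0, "az": 0}, {"claw": 0.45, "tx": 0, "ty": 0, "tz": 0.014, "ax": 0, "ay": 0, "az": 0}, {"claw": 0.45, "tx": 0, "ty": 0, "tz": 0.008, "ax": 0, "ay": 0, "az": 0}, {"claw": 0.45, "tx": 0, "ty": 0, "tz": 0, "ax": 0, "ay": 0, "az": 0}]}}

```text
clock: 13.25
tcp_pos: [0.4117, 0.1622, 0.172]
orientation: [-2.236, -2.206, 0.004]
contact_force: [-0.1, 0.1, -1.3]
grip_width: 0.0466
gripper_force: 0.0
```

Request:
{"fn": "arm_command", "kwargs": {"plan": [{"claw": 1, "tx": 0, "ty": 0, "tz": 0, "ax": 0, "ay": 0, "az": 0}, {"claw": 1, "tx": 0, "ty": 0, "tz": 0, "ax": 0, "ay": 0, "az": 0}, {"claw": 1, "tx": 0, "ty": 0, "tz": 0, "ax": 0, "ay": 0, "az": 0}, {"claw": 1, "tx": 0, "ty": 0, "tz": 0, "ax": 0, "ay": 0, "az": 0}, {"claw": 1, "tx": 0, "ty": 0, "tz": 0, "ax": 0, "ay": 0, "az": 0}, {"claw": 1, "tx": 0, "ty": 0, "tz": 0, "ax": 0, "ay": 0, "az": 0}, {"claw": 1, "tx": 0, "ty": 0, "tz": 0, "ax": 0, "ay": 0, "az": 0}, {"claw": 1, "tx": 0, "ty": 0, "tz": 0, "ax": 0, "ay": 0, "az": 0}, {"claw": 1, "tx": 0, "ty": 0, "tz": 0, "ax": 0, "ay": 0, "az": 0}, {"claw": 1, "tx": 0, "ty": 0, "tz": 0, "ax": 0, "ay": 0, "az": 0}], "squeeze": 60}}

```text
clock: 14.08
tcp_pos: [0.4121, 0.1633, 0.1741]
orientation: [2.235, 2.207, 0.002]
contact_force: [-1.3, -1.0, 5.7]
grip_width: 0.0087
gripper_force: 58.9
```

```bash
python3 - <<'E'
from h import *
st(); o=r.get_obs(); p=o['tcp_pos']; y0=yaw(o)
# wrench mid relative to TCP along tool x
print('off',.160-p[1])
off=.160-p[1]
for dy in (93.2,):
  psi=183.0; c=np.array([np.cos(np.radians(psi)),np.sin(np.radians(psi))])*off
  go(.647-c[0],-.1415-c[1],.30,psi,15,p0=[p[0],p[1],p[2]+.05],R0=Rd(y0))
E
```

```text
t 14.08 p [0.4121 0.1633 0.1741] yaw 89.3 q [-0.19  0.52 -0.39  2.23  0.44  0.46 -0.94] F [-1.3 -1.   5.7] w 0.0087 gf 58.9
off -0.003279516418459638
n=15 t(mm) [-28.5  -2.9  -5.1] |t| 29.0 a(deg) [-0.    0.   -6.25]
```

Request:
{"fn": "arm_command", "kwargs": {"plan": [{"claw": 1, "tx": 0, "ty": 0, "tz": -0.01, "ax": 0, "ay": 0, "az": 0}, {"claw": 1, "tx": 0, "ty": 0, "tz": -0.02, "ax": 0, "ay": 0, "az": 0}, {"claw": 1, "tx": 0, "ty": 0, "tz": -0.025, "ax": 0, "ay": 0, "az": 0}, {"claw": 1, "tx": 0, "ty": 0, "tz": -0.025, "ax": 0, "ay": 0, "az": 0}, {"claw": 1, "tx": -0.0285, "ty": -0.0029, "tz": -0.0031, "ax": 0, "ay": 0, "az": -6.25}, {"claw": 1, "tx": -0.0285, "ty": -0.0029, "tz": -0.0031, "ax": 0, "ay": 0, "az": -6.25}, {"claw": 1, "tx": -0.0285, "ty": -0.0029, "tz": -0.0031, "ax": 0, "ay": 0, "az": -6.25}, {"claw": 1, "tx": -0.0285, "ty": -0.0029, "tz": -0.0031, "ax": 0, "ay": 0, "az": -6.25}, {"claw": 1, "tx": -0.0285, "ty": -0.0029, "tz": -0.0031, "ax": 0, "ay": 0, "az": -6.25}, {"claw": 1, "tx": -0.0285, "ty": -0.0029, "tz": -0.0031, "ax": 0, "ay": 0, "az": -6.25}]}}

```text
clock: 14.92
tcp_pos: [0.4378, -0.0052, 0.2727]
orientation: [1.399, 2.813, -0.002]
contact_force: [0.1, 0.2, -1.8]
grip_width: 0.0082
gripper_force: 59.1
```

Request:
{"fn": "arm_command", "kwargs": {"plan": [{"claw": 1, "tx": -0.0285, "ty": -0.0029, "tz": -0.0031, "ax": 0, "ay": 0, "az": -6.25}, {"claw": 1, "tx": -0.0285, "ty": -0.0029, "tz": -0.0031, "ax": 0, "ay": 0, "az": -6.25}, {"claw": 1, "tx": -0.0285, "ty": -0.0029, "tz": -0.0031, "ax": 0, "ay": 0, "az": -6.25}, {"claw": 1, "tx": -0.0285, "ty": -0.0029, "tz": -0.0031, "ax": 0, "ay": 0, "az": -6.25}, {"claw": 1, "tx": -0.0285, "ty": -0.0029, "tz": -0.0031, "ax": 0, "ay": 0, "az": -6.25}, {"claw": 1, "tx": -0.0285, "ty": -0.0029, "tz": -0.0031, "ax": 0, "ay": 0, "az": -6.25}, {"claw": 1, "tx": -0.0285, "ty": -0.0029, "tz": -0.0031, "ax": 0, "ay": 0, "az": -6.25}, {"claw": 1, "tx": -0.0285, "ty": -0.0029, "tz": -0.0031, "ax": 0, "ay": 0, "az": -6.25}, {"claw": 1, "tx": -0.0285, "ty": -0.0029, "tz": -0.0031, "ax": 0, "ay": 0, "az": -6.25}, {"claw": 1, "tx": 0, "ty": 0, "tz": 0, "ax": 0, "ay": 0, "az": 0}]}}

```text
clock: 15.75
tcp_pos: [0.6475, -0.144, 0.3011]
orientation: [-0.087, 3.135, 0.002]
contact_force: [-0.3, 0.5, -1.2]
grip_width: 0.0089
gripper_force: 59.1
```

```bash
python3 - <<'E'
from h import *
st()
m,T,im=snap('wrist','w8.png')
for t in ['long_wrench_mid','inlay_long_seat','screwdriver_grip','inlay_driver_seat']:
    print(t,[(np.round(W(T,d['location']),4).tolist(),round(d['confidence'],2)) for d in r.tip_of(t,'wrist')])
t1=top(m,T,im,0.043,0.47,0.82,-0.3,0.1,0.00075)
cv2.imwrite('pics/wt8.png',t1[:,:,::-1])
a=go(.6437,-.1416,.23,183,8)
E
```

```text
t 15.75 p [ 0.6475 -0.144   0.3011] yaw -176.8 q [ 0.63  0.68 -0.75  1.64  0.52  1.03  1.35] F [-0.3  0.5 -1.2] w 0.0089 gf 59.1
long_wrench_mid [([0.646, -0.1431, 0.1309], 0.96)]
inlay_long_seat [([0.6469, -0.1409, 0.0323], 0.78)]
screwdriver_grip [([0.6345, -0.0447, 0.0328], 0.88)]
inlay_driver_seat [([0.64, -0.0446, 0.0397], 0.83)]
n=8 t(mm) [-0.1  0.   8.7] |t| 8.7 a(deg) [-0.   -0.01  0.  ]
```

View pics/wt8.png

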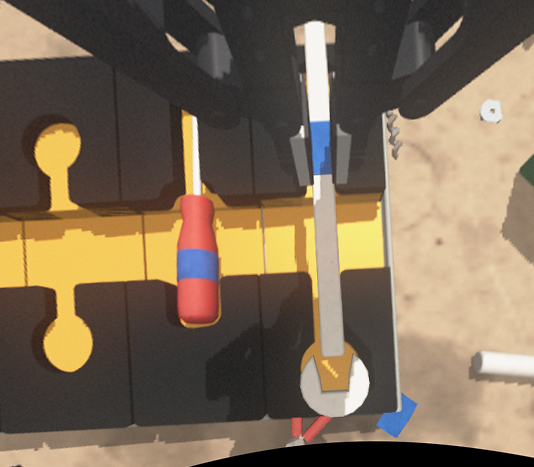

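The screwdriver is seated at (198,260), and the long wrench hangs aligned over its slot at (325,210). Lowering it.

Request:
{"fn": "arm_command", "kwargs": {"plan": [{"claw": 1, "tx": 0.0018, "ty": 0.002, "tz": 0.014, "ax": 0, "ay": 0, "az": 0}, {"claw": 1, "tx": 0, "ty": 0, "tz": 0.014, "ax": 0, "ay": 0, "az": 0}, {"claw": 1, "tx": 0, "ty": 0, "tz": 0.014, "ax": 0, "ay": 0, "az": 0}, {"claw": 1, "tx": 0, "ty": 0, "tz": 0.014, "ax": 0, "ay": 0, "az": 0}, {"claw": 1, "tx": 0, "ty": 0, "tz": 0.014, "ax": 0, "ay": 0, "az": 0}, {"claw": 1, "tx": 0, "ty": 0, "tz": 0.01, "ax": 0, "ay": 0, "az": 0}, {"claw": 1, "tx": 0, "ty": 0, "tz": 0.006, "ax": 0, "ay": 0, "az": 0}, {"claw": 1, "tx": 0, "ty": 0, "tz": 0.004, "ax": 0, "ay": 0, "az": 0}, {"claw": 1, "tx": 0, "ty": 0, "tz": 0, "ax": 0, "ay": 0, "az": 0}, {"claw": 1, "tx": 0, "ty": 0, "tz": 0, "ax": 0, "ay": 0, "az": 0}]}}

```text
clock: 16.83
tcp_pos: [0.6422, -0.1402, 0.2099]
orientation: [-0.083, 3.14, 0.0]
contact_force: [0.2, -1.2, -1.1]
grip_width: 0.0083
gripper_force: 59.1
```

```bash
python3 - <<'E'
from h import *
st()
m,T,im=snap('wrist','w9.png')
print([(np.round(W(T,d['location']),4).tolist(),round(d['confidence'],2)) for d in r.tip_of('long_wrench_mid','wrist')])
E
```

```text
t 16.83 p [ 0.6422 -0.1402  0.2099] yaw -177.0 q [ 0.59  0.77 -0.68  1.7   0.6   0.89  1.28] F [ 0.2 -1.2 -1.1] w 0.0083 gf 59.1
[([0.6414, -0.1385, 0.0384], 0.84)]
```

Request:
{"fn": "arm_command", "kwargs": {"plan": [{"claw": 1, "tx": -0.003, "ty": -0.001, "tz": 0, "ax": 0, "ay": 0, "az": 0}, {"claw": 1, "tx": 0, "ty": 0, "tz": 0.0015, "ax": 0, "ay": 0, "az": 0}, {"claw": 1, "tx": 0, "ty": 0, "tz": 0.0015, "ax": 0, "ay": 0, "az": 0}, {"claw": 1, "tx": 0, "ty": 0, "tz": 0, "ax": 0, "ay": 0, "az": 0}, {"claw": 1, "tx": 0, "ty": 0, "tz": 0, "ax": 0, "ay": 0, "az": 0}, {"claw": 0.5, "tx": 0, "ty": 0, "tz": 0, "ax": 0, "ay": 0, "az": 0}, {"claw": 0.5, "tx": 0, "ty": 0, "tz": 0, "ax": 0, "ay": 0, "az": 0}, {"claw": 0.5, "tx": 0, "ty": 0, "tz": 0, "ax": 0, "ay": 0, "az": 0}, {"claw": 0.5, "tx": 0, "ty": 0, "tz": 0, "ax": 0, "ay": 0, "az": 0}, {"claw": 0.5, "tx": 0, "ty": 0, "tz": 0, "ax": 0, "ay": 0, "az": 0}]}}

```text
clock: 17.77
tcp_pos: [0.6449, -0.1411, 0.2066]
orientation: [0.083, -3.14, -0.0]
contact_force: [0.2, -0.0, -0.3]
grip_width: 0.043
gripper_force: 0.0
```

```bash
python3 - <<'E'
from h import *
st()
m,T,im=snap('wrist','w10.png')
print([(np.round(W(T,d['location']),4).tolist(),round(d['confidence'],2)) for d in r.tip_of('long_wrench_mid','wrist')])
p=r.get_obs()['tcp_pos']
a=go(.555,.36,.30,92,22,p0=p+[0,0,.08],R0=Rd(183))
E
```

```text
t 17.77 p [ 0.6449 -0.1411  0.2066] yaw -177.0 q [ 0.59  0.78 -0.68  1.69  0.61  0.89  1.28] F [ 0.2 -0.  -0.3] w 0.043 gf 0.0
[([0.6456, -0.1383, 0.0347], 0.65)]
n=22 t(mm) [19.9 16.3 -0.6] |t| 25.8 a(deg) [ 0.   -0.    4.14]
```

Request:
{"fn": "arm_command", "kwargs": {"plan": [{"claw": 0.5, "tx": 0, "ty": 0, "tz": -0.02, "ax": 0, "ay": 0, "az": 0}, {"claw": 0.5, "tx": 0, "ty": 0, "tz": -0.03, "ax": 0, "ay": 0, "az": 0}, {"claw": 0.3, "tx": 0, "ty": 0, "tz": -0.03, "ax": 0, "ay": 0, "az": 0}, {"claw": 0, "tx": 0.0292, "ty": 0.0239, "tz": -0.0009, "ax": 0, "ay": 0, "az": 6.07}, {"claw": 0, "tx": 0.0292, "ty": 0.0239, "tz": -0.0009, "ax": 0, "ay": 0, "az": 6.07}, {"claw": 0, "tx": 0.0292, "ty": 0.0239, "tz": -0.0009, "ax": 0, "ay": 0, "az": 6.07}, {"claw": 0, "tx": 0.0292, "ty": 0.0239, "tz": -0.0009, "ax": 0, "ay": 0, "az": 6.07}, {"claw": 0, "tx": 0.0292, "ty": 0.0239, "tz": -0.0009, "ax": 0, "ay": 0, "az": 6.07}, {"claw": 0, "tx": 0.0292, "ty": 0.0239, "tz": -0.0009, "ax": 0, "ay": 0, "az": 6.07}, {"claw": 0, "tx": 0.0292, "ty": 0.0239, "tz": -0.0009, "ax": 0, "ay": 0, "az": 6.07}]}}

```text
clock: 18.7
tcp_pos: [0.4933, 0.0699, 0.2932]
orientation: [1.07, 2.954, -0.001]
contact_force: [1.4, -0.1, 0.1]
grip_width: 0.0851
gripper_force: 0.0
```

Request:
{"fn": "arm_command", "kwargs": {"plan": [{"claw": 0, "tx": 0.0292, "ty": 0.0239, "tz": -0.0009, "ax": 0, "ay": 0, "az": 6.07}, {"claw": 0, "tx": 0.0292, "ty": 0.0239, "tz": -0.0009, "ax": 0, "ay": 0, "az": 6.07}, {"claw": 0, "tx": 0.0292, "ty": 0.0239, "tz": -0.0009, "ax": 0, "ay": 0, "az": 6.07}, {"claw": 0, "tx": 0.0292, "ty": 0.0239, "tz": -0.0009, "ax": 0, "ay": 0, "az": 6.07}, {"claw": 0, "tx": 0.0292, "ty": 0.0239, "tz": -0.0009, "ax": 0, "ay": 0, "az": 6.07}, {"claw": 0, "tx": 0.0292, "ty": 0.0239, "tz": -0.0009, "ax": 0, "ay": 0, "az": 6.07}, {"claw": 0, "tx": 0.0292, "ty": 0.0239, "tz": -0.0009, "ax": 0, "ay": 0, "az": 6.07}, {"claw": 0, "tx": 0.0292, "ty": 0.0239, "tz": -0.0009, "ax": 0, "ay": 0, "az": 6.07}, {"claw": 0, "tx": 0, "ty": 0, "tz": 0, "ax": 0, "ay": 0, "az": 0}, {"claw": 0, "tx": 0, "ty": 0, "tz": 0, "ax": 0, "ay": 0, "az": 0}]}}

```text
clock: 19.53
tcp_pos: [0.5456, 0.3602, 0.3]
orientation: [-2.179, -2.262, -0.001]
contact_force: [-0.0, -0.8, -0.1]
grip_width: 0.0857
gripper_force: 0.0
```

```bash
python3 - <<'E'
from h import *
st()
m,T,im=snap('wrist','w11.png')
for t in ['short_wrench_mid']:
    print(t,[(np.round(W(T,d['location']),4).tolist(),round(d['confidence'],2)) for d in r.tip_of(t,'wrist')])
t1,l=blob(m,T,im,'blue',0.006,(.557,.395),.15)
cv2.imwrite('pics/wt11.png',t1[:,:,::-1])
E
```

```text
t 19.53 p [0.5456 0.3602 0.3   ] yaw 92.2 q [-0.34  0.59 -0.47  1.67  0.32  0.95 -0.89] F [-0.  -0.8 -0.1] w 0.0857 gf 0.0
short_wrench_mid [([0.5591, 0.3989, 0.001], 0.64)]
blue (2819, [0.6675999760627747, 0.31630000472068787], 'ang', np.float32(121.6), 'L', np.float32(0.0729), 'rect', [671, 318, 30, 73])
blue (1107, [0.5565000176429749, 0.392300009727478], 'ang', np.float32(94.4), 'L', np.float32(0.0243), 'rect', [557, 392, 12, 24])
blue (2, [0.6872000098228455, 0.3158000111579895], 'ang', np.float32(135.0), 'L', np.float32(0.0007), 'rect', [687, 316, 1, 0])
```

View pics/wt11.png

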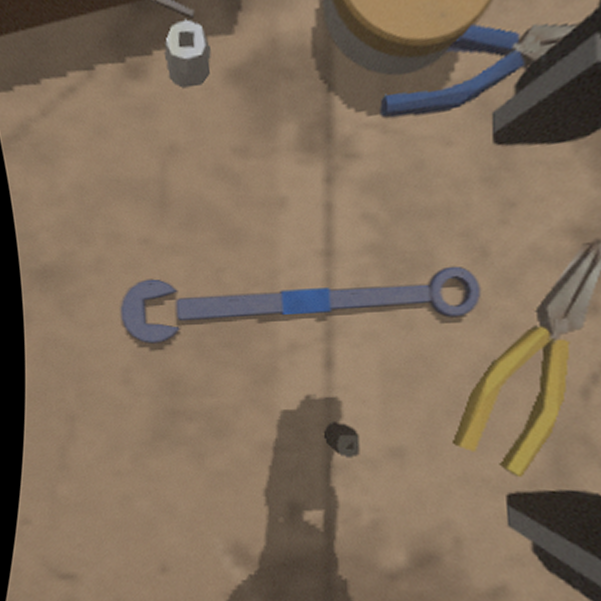

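The short wrench runs from (122,311) to (480,291), so it is centred at about (0.5565, 0.3945) at heading 94°. The space around it is clear.

```bash
python3 - <<'E'
from h import *
a=go(.5565,.3945,.1735,94,9)
E
```

```text
n=9 t(mm) [ 4.1  1.4 14. ] |t| 14.7 a(deg) [-0.01  0.01 -0.22]
```

Request:
{"fn": "arm_command", "kwargs": {"plan": [{"claw": 0.45, "tx": 0.0041, "ty": 0.0014, "tz": 0.014, "ax": 0, "ay": 0, "az": -0.22}, {"claw": 0.45, "tx": 0.0041, "ty": 0.0014, "tz": 0.014, "ax": 0, "ay": 0, "az": -0.22}, {"claw": 0.45, "tx": 0.0041, "ty": 0.0014, "tz": 0.014, "ax": 0, "ay": 0, "az": -0.22}, {"claw": 0.45, "tx": 0.0041, "ty": 0.0014, "tz": 0.014, "ax": 0, "ay": 0, "az": -0.22}, {"claw": 0.45, "tx": 0.0041, "ty": 0.0014, "tz": 0.014, "ax": 0, "ay": 0, "az": -0.22}, {"claw": 0.45, "tx": 0.0041, "ty": 0.0014, "tz": 0.014, "ax": 0, "ay": 0, "az": -0.22}, {"claw": 0.45, "tx": 0.0041, "ty": 0.0014, "tz": 0.014, "ax": 0, "ay": 0, "az": -0.22}, {"claw": 0.45, "tx": 0.0041, "ty": 0.0014, "tz": 0.014, "ax": 0, "ay": 0, "az": -0.22}, {"claw": 0.45, "tx": 0.0041, "ty": 0.0014, "tz": 0.014, "ax": 0, "ay": 0, "az": -0.22}, {"claw": 0.45, "tx": 0, "ty": 0, "tz": 0, "ax": 0, "ay": 0, "az": 0}]}}

```text
clock: 20.47
tcp_pos: [0.5567, 0.3961, 0.1721]
orientation: [-2.142, -2.298, 0.001]
contact_force: [0.5, -0.2, 0.0]
grip_width: 0.0472
gripper_force: 0.0
```

Request:
{"fn": "arm_command", "kwargs": {"plan": [{"claw": 0.45, "tx": 0, "ty": 0, "tz": 0, "ax": 0, "ay": 0, "az": 0}, {"claw": 1, "tx": 0, "ty": 0, "tz": 0, "ax": 0, "ay": 0, "az": 0}, {"claw": 1, "tx": 0, "ty": 0, "tz": 0, "ax": 0, "ay": 0, "az": 0}, {"claw": 1, "tx": 0, "ty": 0, "tz": 0, "ax": 0, "ay": 0, "az": 0}, {"claw": 1, "tx": 0, "ty": 0, "tz": 0, "ax": 0, "ay": 0, "az": 0}, {"claw": 1, "tx": 0, "ty": 0, "tz": 0, "ax": 0, "ay": 0, "az": 0}, {"claw": 1, "tx": 0, "ty": 0, "tz": 0, "ax": 0, "ay": 0, "az": 0}, {"claw": 1, "tx": 0, "ty": 0, "tz": 0, "ax": 0, "ay": 0, "az": 0}, {"claw": 1, "tx": 0, "ty": 0, "tz": 0, "ax": 0, "ay": 0, "az": 0}, {"claw": 1, "tx": 0, "ty": 0, "tz": 0, "ax": 0, "ay": 0, "az": 0}]}}

```text
clock: 21.3
tcp_pos: [0.5567, 0.3952, 0.1745]
orientation: [2.143, 2.297, 0.0]
contact_force: [-1.0, -1.4, 4.7]
grip_width: 0.0084
gripper_force: 59.1
```

```bash
python3 - <<'E'
from h import *
st(); o=r.get_obs(); p=o['tcp_pos']
off=.3945-p[1]; print(off)
c=np.array([np.cos(np.radians(183)),np.sin(np.radians(183))])*off
go(.638-c[0],.056-c[1],.30,183,15,p0=p+[0,0,.08],R0=Rd(yaw(o)))
E
```

```text
t 21.3 p [0.5567 0.3952 0.1745] yaw 94.0 q [-0.43  0.79 -0.41  1.65  0.41  0.79 -0.96] F [-1.  -1.4  4.7] w 0.0084 gf 59.1
-0.0006791551084430747
n=15 t(mm) [-21.8 -13.7  -3. ] |t| 25.9 a(deg) [-0.    0.   -5.94]
```

Request:
{"fn": "arm_command", "kwargs": {"plan": [{"claw": 1, "tx": 0, "ty": 0, "tz": -0.02, "ax": 0, "ay": 0, "az": 0}, {"claw": 1, "tx": 0, "ty": 0, "tz": -0.03, "ax": 0, "ay": 0, "az": 0}, {"claw": 1, "tx": 0, "ty": 0, "tz": -0.03, "ax": 0, "ay": 0, "az": 0}, {"claw": 1, "tx": -0.0218, "ty": -0.0137, "tz": -0.003, "ax": 0, "ay": 0, "az": -5.94}, {"claw": 1, "tx": -0.0218, "ty": -0.0137, "tz": -0.003, "ax": 0, "ay": 0, "az": -5.94}, {"claw": 1, "tx": -0.0218, "ty": -0.0137, "tz": -0.003, "ax": 0, "ay": 0, "az": -5.94}, {"claw": 1, "tx": -0.0218, "ty": -0.0137, "tz": -0.003, "ax": 0, "ay": 0, "az": -5.94}, {"claw": 1, "tx": -0.0218, "ty": -0.0137, "tz": -0.003, "ax": 0, "ay": 0, "az": -5.94}, {"claw": 1, "tx": -0.0218, "ty": -0.0137, "tz": -0.003, "ax": 0, "ay": 0, "az": -5.94}, {"claw": 1, "tx": -0.0218, "ty": -0.0137, "tz": -0.003, "ax": 0, "ay": 0, "az": -5.94}]}}

```text
clock: 22.13
tcp_pos: [0.524, 0.2204, 0.2749]
orientation: [-1.179, -2.911, 0.001]
contact_force: [0.7, -0.6, -2.0]
grip_width: 0.0082
gripper_force: 58.9
```

Request:
{"fn": "arm_command", "kwargs": {"plan": [{"claw": 1, "tx": -0.0218, "ty": -0.0137, "tz": -0.003, "ax": 0, "ay": 0, "az": -5.94}, {"claw": 1, "tx": -0.0218, "ty": -0.0137, "tz": -0.003, "ax": 0, "ay": 0, "az": -5.94}, {"claw": 1, "tx": -0.0218, "ty": -0.0137, "tz": -0.003, "ax": 0, "ay": 0, "az": -5.94}, {"claw": 1, "tx": -0.0218, "ty": -0.0137, "tz": -0.003, "ax": 0, "ay": 0, "az": -5.94}, {"claw": 1, "tx": -0.0218, "ty": -0.0137, "tz": -0.003, "ax": 0, "ay": 0, "az": -5.94}, {"claw": 1, "tx": -0.0218, "ty": -0.0137, "tz": -0.003, "ax": 0, "ay": 0, "az": -5.94}, {"claw": 1, "tx": -0.0218, "ty": -0.0137, "tz": -0.003, "ax": 0, "ay": 0, "az": -5.94}, {"claw": 1, "tx": -0.0218, "ty": -0.0137, "tz": -0.003, "ax": 0, "ay": 0, "az": -5.94}, {"claw": 1, "tx": 0, "ty": 0, "tz": 0, "ax": 0, "ay": 0, "az": 0}, {"claw": 1, "tx": 0, "ty": 0, "tz": 0, "ax": 0, "ay": 0, "az": 0}]}}

```text
clock: 22.97
tcp_pos: [0.6382, 0.0542, 0.2984]
orientation: [0.077, -3.14, -0.001]
contact_force: [-0.1, 0.1, -0.7]
grip_width: 0.0086
gripper_force: 58.9
```

```bash
python3 - <<'E'
from h import *
st()
m,T,im=snap('wrist','w12.png')
for t in ['short_wrench_mid','inlay_short_seat','inlay_ratchet_seat','screwdriver_grip','long_wrench_mid']:
    print(t,[(np.round(W(T,d['location']),4).tolist(),round(d['confidence'],2)) for d in r.tip_of(t,'wrist')])
t1=top(m,T,im,0.036,0.47,0.82,-0.2,0.25,0.00075)
cv2.imwrite('pics/wt12.png',t1[:,:,::-1])
E
```

```text
t 22.97 p [0.6382 0.0542 0.2984] yaw -177.2 q [ 0.39  0.67 -0.82  1.69  0.56  1.03  1.  ] F [-0.1  0.1 -0.7] w 0.0086 gf 58.9
short_wrench_mid [([0.6379, 0.0553, 0.1268], 0.76), ([0.6486, -0.1429, 0.0346], 0.46)]
inlay_short_seat [([0.6372, 0.0599, 0.0379], 0.79)]
inlay_ratchet_seat [([0.6321, 0.1617, 0.0454], 0.8), ([0.6405, 0.0577, 0.0346], 0.39)]
screwdriver_grip [([0.6399, -0.0464, 0.0355], 0.73)]
long_wrench_mid [([0.6456, -0.1408, 0.0359], 0.95)]
```

View pics/wt12.png

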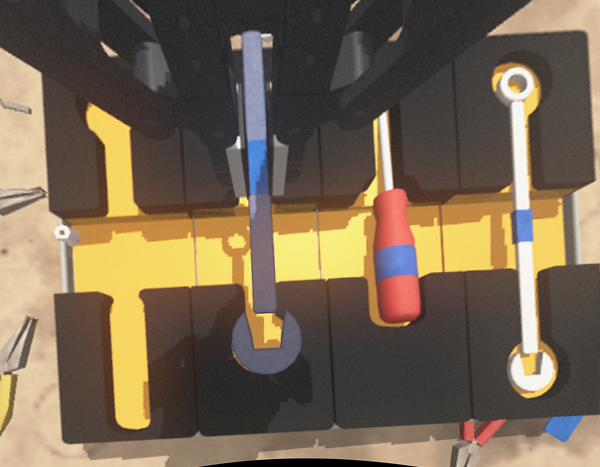

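The long wrench and screwdriver are seated, and the short wrench hangs over its slot at (260,240). Lowering it with a +2.5 mm shift in y.

Request:
{"fn": "arm_command", "kwargs": {"plan": [{"claw": 1, "tx": 0, "ty": 0.0025, "tz": 0.014, "ax": 0, "ay": 0, "az": 0}, {"claw": 1, "tx": 0, "ty": 0, "tz": 0.014, "ax": 0, "ay": 0, "az": 0}, {"claw": 1, "tx": 0, "ty": 0, "tz": 0.014, "ax": 0, "ay": 0, "az": 0}, {"claw": 1, "tx": 0, "ty": 0, "tz": 0.014, "ax": 0, "ay": 0, "az": 0}, {"claw": 1, "tx": 0, "ty": 0, "tz": 0.014, "ax": 0, "ay": 0, "az": 0}, {"claw": 1, "tx": 0, "ty": 0, "tz": 0.01, "ax": 0, "ay": 0, "az": 0}, {"claw": 1, "tx": 0, "ty": 0, "tz": 0.005, "ax": 0, "ay": 0, "az": 0}, {"claw": 1, "tx": 0, "ty": 0, "tz": 0, "ax": 0, "ay": 0, "az": 0}, {"claw": 1, "tx": 0, "ty": 0, "tz": 0, "ax": 0, "ay": 0, "az": 0}, {"claw": 1, "tx": 0, "ty": 0, "tz": 0, "ax": 0, "ay": 0, "az": 0}]}}

```text
clock: 24.1
tcp_pos: [0.6376, 0.0587, 0.2149]
orientation: [-0.084, 3.139, 0.001]
contact_force: [0.8, 0.1, -0.8]
grip_width: 0.008
gripper_force: 58.9
```

```bash
python3 - <<'E'
from h import *
st()
m,T,im=snap('wrist','w13.png')
print([(np.round(W(T,d['location']),4).tolist(),round(d['confidence'],2)) for d in r.tip_of('short_wrench_mid','wrist')])
print([(np.round(W(T,d['location']),4).tolist(),round(d['confidence'],2)) for d in r.tip_of('inlay_short_seat','wrist')])
E
```

```text
t 24.1 p [0.6376 0.0587 0.2149] yaw -176.9 q [ 0.34  0.77 -0.75  1.74  0.65  0.9   0.93] F [ 0.8  0.1 -0.8] w 0.008 gf 58.9
[([0.6367, 0.0584, 0.0422], 0.94)]
[]
```

Request:
{"fn": "arm_command", "kwargs": {"plan": [{"claw": 1, "tx": 0, "ty": -0.0015, "tz": 0.003, "ax": 0, "ay": 0, "az": 0}, {"claw": 1, "tx": 0, "ty": 0, "tz": 0.003, "ax": 0, "ay": 0, "az": 0}, {"claw": 1, "tx": 0, "ty": 0, "tz": 0.002, "ax": 0, "ay": 0, "az": 0}, {"claw": 1, "tx": 0, "ty": 0, "tz": 0, "ax": 0, "ay": 0, "az": 0}, {"claw": 1, "tx": 0, "ty": 0, "tz": 0, "ax": 0, "ay": 0, "az": 0}, {"claw": 0.5, "tx": 0, "ty": 0, "tz": 0, "ax": 0, "ay": 0, "az": 0}, {"claw": 0.5, "tx": 0, "ty": 0, "tz": 0, "ax": 0, "ay": 0, "az": 0}, {"claw": 0.5, "tx": 0, "ty": 0, "tz": 0, "ax": 0, "ay": 0, "az": 0}, {"claw": 0.5, "tx": 0, "ty": 0, "tz": 0, "ax": 0, "ay": 0, "az": 0}, {"claw": 0.5, "tx": 0, "ty": 0, "tz": 0, "ax": 0, "ay": 0, "az": 0}]}}

```text
clock: 25.08
tcp_pos: [0.6372, 0.0571, 0.2059]
orientation: [0.084, -3.14, -0.0]
contact_force: [-0.3, -0.7, 0.1]
grip_width: 0.0423
gripper_force: 0.0
```

```bash
python3 - <<'E'
from h import *
st(); p=r.get_obs()['tcp_pos']
m,T,im=snap('wrist','w14.png')
print([(np.round(W(T,d['location']),4).tolist(),round(d['confidence'],2)) for d in r.tip_of('short_wrench_mid','wrist')])
a=go(.535,-.38,.32,84,16,p0=p+[0,0,.08],R0=Rd(183))
E
```

```text
t 25.08 p [0.6372 0.0571 0.2059] yaw -176.9 q [ 0.33  0.78 -0.75  1.74  0.66  0.89  0.92] F [-0.3 -0.7  0.1] w 0.0423 gf 0.0
[]
n=16 t(mm) [-16.  -27.5  -2.1] |t| 31.9 a(deg) [ 0.   -0.    6.19]
```

Request:
{"fn": "arm_command", "kwargs": {"plan": [{"claw": 0.5, "tx": 0, "ty": 0, "tz": -0.02, "ax": 0, "ay": 0, "az": 0}, {"claw": 0.5, "tx": 0, "ty": 0, "tz": -0.03, "ax": 0, "ay": 0, "az": 0}, {"claw": 0.5, "tx": 0, "ty": 0, "tz": -0.03, "ax": 0, "ay": 0, "az": 0}, {"claw": 0, "tx": -0.016, "ty": -0.0275, "tz": -0.0021, "ax": 0, "ay": 0, "az": 6.19}, {"claw": 0, "tx": -0.016, "ty": -0.0275, "tz": -0.0021, "ax": 0, "ay": 0, "az": 6.19}, {"claw": 0, "tx": -0.016, "ty": -0.0275, "tz": -0.0021, "ax": 0, "ay": 0, "az": 6.19}, {"claw": 0, "tx": -0.016, "ty": -0.0275, "tz": -0.0021, "ax": 0, "ay": 0, "az": 6.19}, {"claw": 0, "tx": -0.016, "ty": -0.0275, "tz": -0.0021, "ax": 0, "ay": 0, "az": 6.19}, {"claw": 0, "tx": -0.016, "ty": -0.0275, "tz": -0.0021, "ax": 0, "ay": 0, "az": 6.19}, {"claw": 0, "tx": -0.016, "ty": -0.0275, "tz": -0.0021, "ax": 0, "ay": 0, "az": 6.19}]}}

```text
clock: 26.02
tcp_pos: [0.6928, -0.1548, 0.3009]
orientation: [1.089, 2.946, 0.001]
contact_force: [0.3, 0.1, 0.6]
grip_width: 0.0853
gripper_force: 0.0
```

Request:
{"fn": "arm_command", "kwargs": {"plan": [{"claw": 0, "tx": -0.016, "ty": -0.0275, "tz": -0.0021, "ax": 0, "ay": 0, "az": 6.19}, {"claw": 0, "tx": -0.016, "ty": -0.0275, "tz": -0.0021, "ax": 0, "ay": 0, "az": 6.19}, {"claw": 0, "tx": -0.016, "ty": -0.0275, "tz": -0.0021, "ax": 0, "ay": 0, "az": 6.19}, {"claw": 0, "tx": -0.016, "ty": -0.0275, "tz": -0.0021, "ax": 0, "ay": 0, "az": 6.19}, {"claw": 0, "tx": -0.016, "ty": -0.0275, "tz": -0.0021, "ax": 0, "ay": 0, "az": 6.19}, {"claw": 0, "tx": -0.016, "ty": -0.0275, "tz": -0.0021, "ax": 0, "ay": 0, "az": 6.19}, {"claw": 0, "tx": -0.016, "ty": -0.0275, "tz": -0.0021, "ax": 0, "ay": 0, "az": 6.19}, {"claw": 0, "tx": -0.016, "ty": -0.0275, "tz": -0.0021, "ax": 0, "ay": 0, "az": 6.19}, {"claw": 0, "tx": -0.016, "ty": -0.0275, "tz": -0.0021, "ax": 0, "ay": 0, "az": 6.19}, {"claw": 0, "tx": 0, "ty": 0, "tz": 0, "ax": 0, "ay": 0, "az": 0}]}}

```text
clock: 26.85
tcp_pos: [0.5292, -0.3852, 0.3197]
orientation: [-2.349, -2.086, 0.009]
contact_force: [-1.3, -0.7, -0.3]
grip_width: 0.0854
gripper_force: 0.0
```

```bash
python3 - <<'E'
from h import *
import time
r.get_obs()
m,T,im=snap('wrist','w15a.png'); m,T,im=snap('wrist','w15b.png'); m,T,im=snap('wrist','w15.png'); st()
for t in ['ratchet_mid']:
    print(t,[(np.round(W(T,d['location']),4).tolist(),round(d['confidence'],2)) for d in r.tip_of(t,'wrist')])
t1,l=blob(m,T,im,'white',0.010,(.54,-.40),.15)
cv2.imwrite('pics/wt15.png',t1[:,:,::-1])
E
```

```text
t 27.0 p [ 0.5352 -0.3792  0.32  ] yaw 84.1 q [ 0.81  0.56 -0.4   1.66  0.25  0.97  0.21] F [-0.6 -0.2 -0.9] w 0.0853 gf 0.0
ratchet_mid [([0.5333, -0.4016, 0.0084], 0.87)]
white (16632, [0.5374000072479248, -0.4027999937534332], 'ang', np.float32(85.1), 'L', np.float32(0.2605), 'rect', [542, -403, 260, 37])
white (951, [0.40560001134872437, -0.2538999915122986], 'ang', np.float32(173.4), 'L', np.float32(0.0318), 'rect', [406, -256, 32, 13])
white (649, [0.5623000264167786, -0.36970001459121704], 'ang', np.float32(66.4), 'L', np.float32(0.0173), 'rect', [562, -370, 16, 14])
white (608, [0.39590001106262207, -0.3091999888420105], 'ang', np.float32(121.9), 'L', np.float32(0.0261), 'rect', [396, -309, 10, 26])
```

View pics/wt15.png

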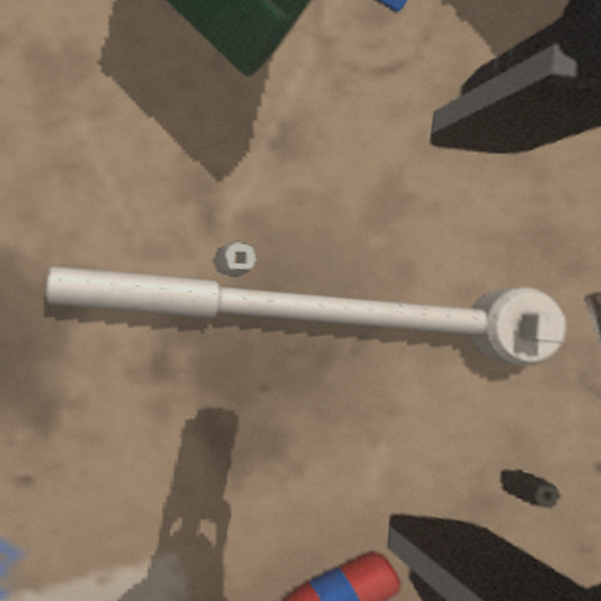

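The ratchet runs from its grip end at (47,287) to its head at (525,325), so its middle is at about (0.537, -0.401) at heading 85.3°. A socket at (235,258) is clear of the fingers.

```bash
python3 - <<'E'
from h import *
a=go(.537,-.403,.175,85.3,10)
E
```

```text
n=10 t(mm) [-2.4  0.3 14.5] |t| 14.7 a(deg) [ 0.   -0.   -0.12]
```

Request:
{"fn": "arm_command", "kwargs": {"plan": [{"claw": 0.45, "tx": -0.0024, "ty": 0.0003, "tz": 0.0145, "ax": 0, "ay": 0, "az": -0.12}, {"claw": 0.45, "tx": -0.0024, "ty": 0.0003, "tz": 0.0145, "ax": 0, "ay": 0, "az": -0.12}, {"claw": 0.45, "tx": -0.0024, "ty": 0.0003, "tz": 0.0145, "ax": 0, "ay": 0, "az": -0.12}, {"claw": 0.45, "tx": -0.0024, "ty": 0.0003, "tz": 0.0145, "ax": 0, "ay": 0, "az": -0.12}, {"claw": 0.45, "tx": -0.0024, "ty": 0.0003, "tz": 0.0145, "ax": 0, "ay": 0, "az": -0.12}, {"claw": 0.45, "tx": -0.0024, "ty": 0.0003, "tz": 0.0145, "ax": 0, "ay": 0, "az": -0.12}, {"claw": 0.45, "tx": -0.0024, "ty": 0.0003, "tz": 0.0145, "ax": 0, "ay": 0, "az": -0.12}, {"claw": 0.45, "tx": -0.0024, "ty": 0.0003, "tz": 0.0145, "ax": 0, "ay": 0, "az": -0.12}, {"claw": 0.45, "tx": -0.0024, "ty": 0.0003, "tz": 0.0145, "ax": 0, "ay": 0, "az": -0.12}, {"claw": 0.45, "tx": -0.0024, "ty": 0.0003, "tz": 0.0145, "ax": 0, "ay": 0, "az": -0.12}]}}

```text
clock: 27.88
tcp_pos: [0.5359, -0.4038, 0.1733]
orientation: [2.312, 2.127, 0.0]
contact_force: [-0.0, 0.3, -0.4]
grip_width: 0.0473
gripper_force: 0.0
```

Request:
{"fn": "arm_command", "kwargs": {"plan": [{"claw": 0.45, "tx": 0, "ty": 0, "tz": 0, "ax": 0, "ay": 0, "az": 0}, {"claw": 0.45, "tx": 0, "ty": 0, "tz": 0, "ax": 0, "ay": 0, "az": 0}, {"claw": 1, "tx": 0, "ty": 0, "tz": 0, "ax": 0, "ay": 0, "az": 0}, {"claw": 1, "tx": 0, "ty": 0, "tz": 0, "ax": 0, "ay": 0, "az": 0}, {"claw": 1, "tx": 0, "ty": 0, "tz": 0, "ax": 0, "ay": 0, "az": 0}, {"claw": 1, "tx": 0, "ty": 0, "tz": 0, "ax": 0, "ay": 0, "az": 0}, {"claw": 1, "tx": 0, "ty": 0, "tz": 0, "ax": 0, "ay": 0, "az": 0}, {"claw": 1, "tx": 0, "ty": 0, "tz": 0, "ax": 0, "ay": 0, "az": 0}, {"claw": 1, "tx": 0, "ty": 0, "tz": 0, "ax": 0, "ay": 0, "az": 0}, {"claw": 1, "tx": 0, "ty": 0, "tz": 0, "ax": 0, "ay": 0, "az": 0}], "squeeze": 100}}

```text
clock: 28.72
tcp_pos: [0.5361, -0.4035, 0.1757]
orientation: [2.312, 2.126, 0.0]
contact_force: [-1.8, 1.6, 6.7]
grip_width: 0.0091
gripper_force: 98.2
```

```bash
python3 - <<'E'
from h import *
st(); o=r.get_obs(); p=o['tcp_pos']
off=-.401-p[1]; print(off)
c=np.array([np.cos(np.radians(183)),np.sin(np.radians(183))])*off
go(.632-c[0],.156-c[1],.31,183,22,p0=p+[0,0,.1],R0=Rd(yaw(o)))
E
```

```text
t 28.72 p [ 0.5361 -0.4035  0.1757] yaw 85.2 q [ 0.79  0.76 -0.34  1.69  0.35  0.76  0.2 ] F [-1.8  1.6  6.7] w 0.0091 gf 98.2
0.0025424676634572263
n=22 t(mm) [18.1 23.  -1.6] |t| 29.3 a(deg) [ 0.    0.   -4.44]
```

Request:
{"fn": "arm_command", "kwargs": {"plan": [{"claw": 1, "tx": 0, "ty": 0, "tz": -0.005, "ax": 0, "ay": 0, "az": 0}, {"claw": 1, "tx": 0, "ty": 0, "tz": -0.01, "ax": 0, "ay": 0, "az": 0}, {"claw": 1, "tx": 0, "ty": 0, "tz": -0.01, "ax": 0, "ay": 0, "az": 0}, {"claw": 1, "tx": 0, "ty": 0, "tz": -0.015, "ax": 0, "ay": 0, "az": 0}, {"claw": 1, "tx": 0, "ty": 0, "tz": -0.015, "ax": 0, "ay": 0, "az": 0}, {"claw": 1, "tx": 0, "ty": 0, "tz": -0.015, "ax": 0, "ay": 0, "az": 0}, {"claw": 1, "tx": 0, "ty": 0, "tz": -0.015, "ax": 0, "ay": 0, "az": 0}, {"claw": 1, "tx": 0, "ty": 0, "tz": -0.015, "ax": 0, "ay": 0, "az": 0}, {"claw": 1, "tx": 0, "ty": 0, "tz": 0, "ax": 0, "ay": 0, "az": 0}, {"claw": 1, "tx": 0, "ty": 0, "tz": 0, "ax": 0, "ay": 0, "az": 0}]}}

```text
clock: 29.55
tcp_pos: [0.5362, -0.4038, 0.2763]
orientation: [2.31, 2.125, 0.001]
contact_force: [0.2, -0.1, -5.3]
grip_width: 0.0089
gripper_force: 98.0
```

```bash
python3 - <<'E'
from h import *
st(); print(r.get_obs()['moment'])
m,T,im=snap('wrist','w16.png')
print([(np.round(W(T,d['location']),4).tolist(),round(d['confidence'],2)) for d in r.tip_of('ratchet_mid','wrist')])
cv2.imwrite('pics/w16v.png',cv2.resize(im,(560,420))[:,:,::-1])
E
```

```text
t 29.55 p [ 0.5362 -0.4038  0.2763] yaw 85.2 q [ 0.82  0.63 -0.39  1.65  0.29  0.92  0.24] F [ 0.2 -0.1 -5.3] w 0.0089 gf 98.0
[-0.00548936  0.0240503  -0.03098861]
[([0.5381, -0.4039, 0.1128], 0.68)]
```

View pics/w16v.png

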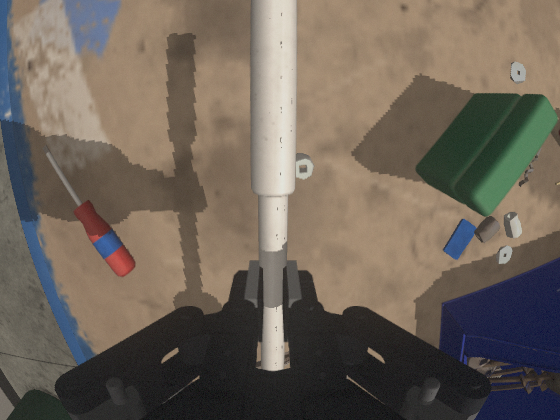

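The ratchet is held level at (275,270), so I'll carry it over.

Request:
{"fn": "arm_command", "kwargs": {"plan": [{"claw": 1, "tx": 0, "ty": 0, "tz": -0.01, "ax": 0, "ay": 0, "az": 0}, {"claw": 1, "tx": 0.005, "ty": 0.006, "tz": -0.01, "ax": 0, "ay": 0, "az": -1}, {"claw": 1, "tx": 0.0181, "ty": 0.023, "tz": -0.0007, "ax": 0, "ay": 0, "az": -4.44}, {"claw": 1, "tx": 0.0181, "ty": 0.023, "tz": -0.0007, "ax": 0, "ay": 0, "az": -4.44}, {"claw": 1, "tx": 0.0181, "ty": 0.023, "tz": -0.0007, "ax": 0, "ay": 0, "az": -4.44}, {"claw": 1, "tx": 0.0181, "ty": 0.023, "tz": -0.0007, "ax": 0, "ay": 0, "az": -4.44}, {"claw": 1, "tx": 0.0181, "ty": 0.023, "tz": -0.0007, "ax": 0, "ay": 0, "az": -4.44}, {"claw": 1, "tx": 0.0181, "ty": 0.023, "tz": -0.0007, "ax": 0, "ay": 0, "az": -4.44}, {"claw": 1, "tx": 0.0181, "ty": 0.023, "tz": -0.0007, "ax": 0, "ay": 0, "az": -4.44}, {"claw": 1, "tx": 0.0181, "ty": 0.023, "tz": -0.0007, "ax": 0, "ay": 0, "az": -4.44}]}}

```text
clock: 30.48
tcp_pos: [0.6919, -0.221, 0.3011]
orientation: [1.523, 2.747, 0.001]
contact_force: [0.6, -0.5, -4.4]
grip_width: 0.0086
gripper_force: 98.2
```

Request:
{"fn": "arm_command", "kwargs": {"plan": [{"claw": 1, "tx": 0.0181, "ty": 0.023, "tz": -0.0007, "ax": 0, "ay": 0, "az": -4.44}, {"claw": 1, "tx": 0.0181, "ty": 0.023, "tz": -0.0007, "ax": 0, "ay": 0, "az": -4.44}, {"claw": 1, "tx": 0.0181, "ty": 0.023, "tz": -0.0007, "ax": 0, "ay": 0, "az": -4.44}, {"claw": 1, "tx": 0.0181, "ty": 0.023, "tz": -0.0007, "ax": 0, "ay": 0, "az": -4.44}, {"claw": 1, "tx": 0.0181, "ty": 0.023, "tz": -0.0007, "ax": 0, "ay": 0, "az": -4.44}, {"claw": 1, "tx": 0.0181, "ty": 0.023, "tz": -0.0007, "ax": 0, "ay": 0, "az": -4.44}, {"claw": 1, "tx": 0.0181, "ty": 0.023, "tz": -0.0007, "ax": 0, "ay": 0, "az": -4.44}, {"claw": 1, "tx": 0.0181, "ty": 0.023, "tz": -0.0007, "ax": 0, "ay": 0, "az": -4.44}, {"claw": 1, "tx": 0, "ty": 0, "tz": 0, "ax": 0, "ay": 0, "az": 0}, {"claw": 1, "tx": 0, "ty": 0, "tz": 0, "ax": 0, "ay": 0, "az": 0}]}}

```text
clock: 31.32
tcp_pos: [0.7084, 0.0111, 0.307]
orientation: [0.611, 3.082, 0.003]
contact_force: [0.9, -0.7, -4.9]
grip_width: 0.009
gripper_force: 98.1
```

```bash
python3 - <<'E'
from h import *
st(); off=.0025
c=np.array([np.cos(np.radians(183)),np.sin(np.radians(183))])*off
a=go(.632-c[0],.156-c[1],.30,183,7)
E
```

```text
t 31.32 p [0.7084 0.0111 0.307 ] yaw 157.6 q [ 0.34  0.73 -0.7   1.51  0.5   1.09  0.71] F [ 0.9 -0.7 -4.9] w 0.009 gf 98.1
n=7 t(mm) [14.6 18.3  1. ] |t| 23.5 a(deg) [ 0.02  0.   -3.63]
```

Request:
{"fn": "arm_command", "kwargs": {"plan": [{"claw": 1, "tx": 0.0146, "ty": 0.0183, "tz": 0.001, "ax": 0, "ay": 0, "az": -3.63}, {"claw": 1, "tx": 0.0146, "ty": 0.0183, "tz": 0.001, "ax": 0, "ay": 0, "az": -3.63}, {"claw": 1, "tx": 0.0146, "ty": 0.0183, "tz": 0.001, "ax": 0, "ay": 0, "az": -3.63}, {"claw": 1, "tx": 0.0146, "ty": 0.0183, "tz": 0.001, "ax": 0, "ay": 0, "az": -3.63}, {"claw": 1, "tx": 0.0146, "ty": 0.0183, "tz": 0.001, "ax": 0, "ay": 0, "az": -3.63}, {"claw": 1, "tx": 0.0146, "ty": 0.0183, "tz": 0.001, "ax": 0, "ay": 0, "az": -3.63}, {"claw": 1, "tx": 0.0146, "ty": 0.0183, "tz": 0.001, "ax": 0, "ay": 0, "az": -3.63}, {"claw": 1, "tx": 0, "ty": 0, "tz": 0, "ax": 0, "ay": 0, "az": 0}, {"claw": 1, "tx": 0, "ty": 0, "tz": 0, "ax": 0, "ay": 0, "az": 0}, {"claw": 1, "tx": 0, "ty": 0, "tz": 0, "ax": 0, "ay": 0, "az": 0}]}}

```text
clock: 32.15
tcp_pos: [0.6351, 0.1527, 0.299]
orientation: [-0.076, 3.141, -0.001]
contact_force: [0.4, -0.9, -5.2]
grip_width: 0.0091
gripper_force: 98.2
```

```bash
python3 - <<'E'
from h import *
st()
m,T,im=snap('wrist','w17.png')
for t in ['ratchet_mid','inlay_ratchet_seat','short_wrench_mid','screwdriver_grip','long_wrench_mid']:
    print(t,[(np.round(W(T,d['location']),4).tolist(),round(d['confidence'],2)) for d in r.tip_of(t,'wrist')])
t1=top(m,T,im,0.043,0.47,0.82,-0.15,0.30,0.00075)
cv2.imwrite('pics/wt17.png',t1[:,:,::-1])
E
```

```text
t 32.15 p [0.6351 0.1527 0.299 ] yaw -177.2 q [ 0.23  0.69 -0.82  1.66  0.57  1.05  0.85] F [ 0.4 -0.9 -5.2] w 0.0091 gf 98.2
ratchet_mid [([0.6312, 0.1525, 0.1333], 0.82)]
inlay_ratchet_seat [([0.6352, 0.1628, 0.0412], 0.78)]
short_wrench_mid [([0.6381, 0.0562, 0.0362], 0.78)]
screwdriver_grip [([0.6353, -0.0461, 0.0377], 0.59)]
long_wrench_mid []
```

View pics/wt17.png

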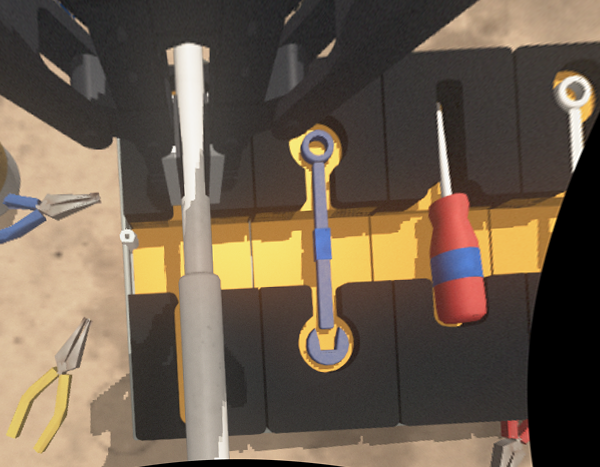

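The short wrench is seated at (322,240). The ratchet hangs over its pocket at (195,250) and needs about +3 mm in y.

Request:
{"fn": "arm_command", "kwargs": {"plan": [{"claw": 1, "tx": 0, "ty": 0.003, "tz": 0.01, "ax": 0, "ay": 0, "az": 0}, {"claw": 1, "tx": 0, "ty": 0, "tz": 0.014, "ax": 0, "ay": 0, "az": 0}, {"claw": 1, "tx": 0, "ty": 0, "tz": 0.014, "ax": 0, "ay": 0, "az": 0}, {"claw": 1, "tx": 0, "ty": 0, "tz": 0.014, "ax": 0, "ay": 0, "az": 0}, {"claw": 1, "tx": 0, "ty": 0, "tz": 0.014, "ax": 0, "ay": 0, "az": 0}, {"claw": 1, "tx": 0, "ty": 0, "tz": 0.006, "ax": 0, "ay": 0, "az": 0}, {"claw": 1, "tx": 0, "ty": 0, "tz": 0, "ax": 0, "ay": 0, "az": 0}, {"claw": 1, "tx": 0, "ty": 0, "tz": 0, "ax": 0, "ay": 0, "az": 0}, {"claw": 1, "tx": 0, "ty": 0, "tz": 0, "ax": 0, "ay": 0, "az": 0}, {"claw": 1, "tx": 0, "ty": 0, "tz": 0, "ax": 0, "ay": 0, "az": 0}]}}

```text
clock: 33.28
tcp_pos: [0.6358, 0.1556, 0.228]
orientation: [-0.073, 3.139, 0.001]
contact_force: [0.1, -0.3, -4.2]
grip_width: 0.009
gripper_force: 98.2
```

```bash
python3 - <<'E'
from h import *
st()
m,T,im=snap('wrist','w18.png')
for t in ['ratchet_mid','inlay_ratchet_seat']:
  print([(np.round(W(T,d['location']),4).tolist(),round(d['confidence'],2)) for d in r.tip_of(t,'wrist')])
E
```

```text
t 33.28 p [0.6358 0.1556 0.228 ] yaw -177.3 q [ 0.19  0.77 -0.77  1.7   0.64  0.94  0.79] F [ 0.1 -0.3 -4.2] w 0.009 gf 98.2
[([0.6301, 0.1549, 0.064], 0.88)]
[([0.6359, 0.163, 0.0446], 0.84)]
```

Request:
{"fn": "arm_command", "kwargs": {"plan": [{"claw": 1, "tx": 0, "ty": 0.002, "tz": 0.004, "ax": 0, "ay": 0, "az": 0}, {"claw": 1, "tx": 0, "ty": 0, "tz": 0.004, "ax": 0, "ay": 0, "az": 0}, {"claw": 1, "tx": 0, "ty": 0, "tz": 0.004, "ax": 0, "ay": 0, "az": 0}, {"claw": 1, "tx": 0, "ty": 0, "tz": 0.004, "ax": 0, "ay": 0, "az": 0}, {"claw": 1, "tx": 0, "ty": 0, "tz": 0.003, "ax": 0, "ay": 0, "az": 0}, {"claw": 1, "tx": 0, "ty": 0, "tz": 0.002, "ax": 0, "ay": 0, "az": 0}, {"claw": 1, "tx": 0, "ty": 0, "tz": 0.001, "ax": 0, "ay": 0, "az": 0}, {"claw": 1, "tx": 0, "ty": 0, "tz": 0, "ax": 0, "ay": 0, "az": 0}, {"claw": 1, "tx": 0, "ty": 0, "tz": 0, "ax": 0, "ay": 0, "az": 0}, {"claw": 1, "tx": 0, "ty": 0, "tz": 0, "ax": 0, "ay": 0, "az": 0}]}}

```text
clock: 34.27
tcp_pos: [0.6354, 0.1573, 0.2051]
orientation: [-0.073, 3.14, 0.0]
contact_force: [-0.1, -0.4, -4.9]
grip_width: 0.009
gripper_force: 98.4
```

Request:
{"fn": "arm_command", "kwargs": {"plan": [{"claw": 1, "tx": 0, "ty": 0, "tz": 0.001, "ax": 0, "ay": 0, "az": 0}, {"claw": 1, "tx": 0, "ty": 0, "tz": 0.001, "ax": 0, "ay": 0, "az": 0}, {"claw": 1, "tx": 0, "ty": 0, "tz": 0, "ax": 0, "ay": 0, "az": 0}, {"claw": 1, "tx": 0, "ty": 0, "tz": 0, "ax": 0, "ay": 0, "az": 0}, {"claw": 0.5, "tx": 0, "ty": 0, "tz": 0, "ax": 0, "ay": 0, "az": 0}, {"claw": 0.5, "tx": 0, "ty": 0, "tz": 0, "ax": 0, "ay": 0, "az": 0}, {"claw": 0.5, "tx": 0, "ty": 0, "tz": 0, "ax": 0, "ay": 0, "az": 0}, {"claw": 0.5, "tx": 0, "ty": 0, "tz": 0, "ax": 0, "ay": 0, "az": 0}, {"claw": 0.5, "tx": 0, "ty": 0, "tz": 0, "ax": 0, "ay": 0, "az": 0}, {"claw": 0.5, "tx": 0, "ty": 0, "tz": 0, "ax": 0, "ay": 0, "az": 0}]}}

```text
clock: 35.1
tcp_pos: [0.6354, 0.1573, 0.203]
orientation: [-0.073, 3.141, 0.0]
contact_force: [0.1, -0.2, -0.2]
grip_width: 0.0427
gripper_force: 0.0
```

Request:
{"fn": "arm_command", "kwargs": {"plan": [{"claw": 0.5, "tx": 0, "ty": 0, "tz": -0.02, "ax": 0, "ay": 0, "az": 0}, {"claw": 0.5, "tx": 0, "ty": 0, "tz": -0.03, "ax": 0, "ay": 0, "az": 0}, {"claw": 0.5, "tx": 0, "ty": 0, "tz": -0.03, "ax": 0, "ay": 0, "az": 0}, {"claw": 0.5, "tx": 0.01, "ty": -0.03, "tz": -0.02, "ax": 0, "ay": 0, "az": 0}, {"claw": 0.5, "tx": 0.02, "ty": -0.03, "tz": -0.02, "ax": 0, "ay": 0, "az": 0}, {"claw": 0.5, "tx": 0.02, "ty": -0.03, "tz": -0.02, "ax": 0, "ay": 0, "az": 0}, {"claw": 0.5, "tx": 0.02, "ty": -0.03, "tz": -0.02, "ax": 0, "ay": 0, "az": 0}, {"claw": 0.5, "tx": 0.01, "ty": -0.02, "tz": -0.01, "ax": 0, "ay": 0, "az": 0}, {"claw": 0.5, "tx": 0, "ty": 0, "tz": 0, "ax": 0, "ay": 0, "az": 0}, {"claw": 0.5, "tx": 0, "ty": 0, "tz": 0, "ax": 0, "ay": 0, "az": 0}]}}

```text
clock: 35.93
tcp_pos: [0.5619, 0.0122, 0.3737]
orientation: [-0.068, 3.139, -0.002]
contact_force: [0.7, 0.7, -0.6]
grip_width: 0.0427
gripper_force: 0.0
```

```bash
python3 - <<'E'
from h import *
st()
for c in ['wrist','side','scene']:
  m,T,im=snap(c,'f_%s.png'%c)
  for t in ['ratchet_mid','inlay_ratchet_seat','short_wrench_mid','inlay_short_seat','screwdriver_grip','inlay_driver_seat','long_wrench_mid','inlay_long_seat']:
    print(c,t,[(np.round(W(T,d['location']),4).tolist(),round(d['confidence'],2)) for d in r.tip_of(t,c)])
  if c=='wrist': cv2.imwrite('pics/wt19.png',top(m,T,im,0.043,0.47,0.82,-0.22,0.23,0.00075)[:,:,::-1])
E
```

```text
t 35.93 p [0.5619 0.0122 0.3737] yaw -177.5 q [ 0.57  0.48 -0.92  1.82  0.43  1.06  1.1 ] F [ 0.7  0.7 -0.6] w 0.0427 gf 0.0
wrist ratchet_mid [([0.6315, 0.1564, 0.0406], 0.59), ([0.6369, -0.0456, 0.0345], 0.56), ([0.6341, 0.1623, 0.0439], 0.3)]
wrist inlay_ratchet_seat [([0.6314, 0.1599, 0.0447], 0.88)]
wrist short_wrench_mid [([0.6354, 0.0573, 0.0365], 0.88)]
wrist inlay_short_seat [([0.6387, 0.0596, 0.0346], 0.76)]
wrist screwdriver_grip [([0.6378, -0.0476, 0.037], 0.74), ([0.6448, -0.1398, 0.0353], 0.69)]
wrist inlay_driver_seat [([0.6406, -0.0455, 0.0373], 0.86)]
wrist long_wrench_mid [([0.6447, -0.1386, 0.0363], 0.71)]
wrist inlay_long_seat [([0.6481, -0.1442, 0.0337], 0.84)]
side ratchet_mid [([0.6332, 0.1572, 0.039], 0.74)]
side inlay_ratchet_seat [([0.6341, 0.1549, 0.0351], 0.63)]
side short_wrench_mid [([0.6401, 0.0571, 0.0365], 0.58)]
side inlay_short_seat [([0.6389, 0.0563, 0.0381], 0.78)]
side screwdriver_grip [([0.6349, -0.048, 0.0373], 0.74), ([0.3848, -0.4044, 0.0074], 0.41)]
side inlay_driver_seat [([0.6393, -0.044, 0.0359], 0.77)]
side long_wrench_mid [([0.6463, -0.1387, 0.0346], 0.54)]
side inlay_long_seat [([0.6356, 0.0572, 0.0353], 0.29)]
scene ratchet_mid [([0.6354, 0.153, 0.0388], 0.53)]
scene inlay_ratchet_seat [([0.6302, 0.1577, 0.0376], 0.7), ([0.6445, -0.1399, 0.0371], 0.49)]
scene short_wrench_mid [([0.6356, 0.0559, 0.0356], 0.62)]
scene inlay_short_seat [([0.6371, 0.0536, 0.0391], 0.77), ([0.6463, -0.14, 0.0351], 0.62), ([0.634, 0.1537, 0.0351], 0.38)]
scene screwdriver_grip [([0.3866, -0.4074, 0.0092], 0.87), ([0.635, -0.0438, 0.039], 0.47), ([0.649, -0.1409, 0.0422], 0.27)]
scene inlay_driver_seat [([0.6415, -0.0423, 0.0428], 0.83), ([0.6317, 0.1567, 0.037], 0.74), ([0.637, -0.0447, 0.037], 0.24)]
scene long_wrench_mid [([0.6475, -0.1423, 0.0376], 0.65)]
scene inlay_long_seat [([0.6489, -0.1444, 0.0351], 0.96)]
```

View pics/wt19.png

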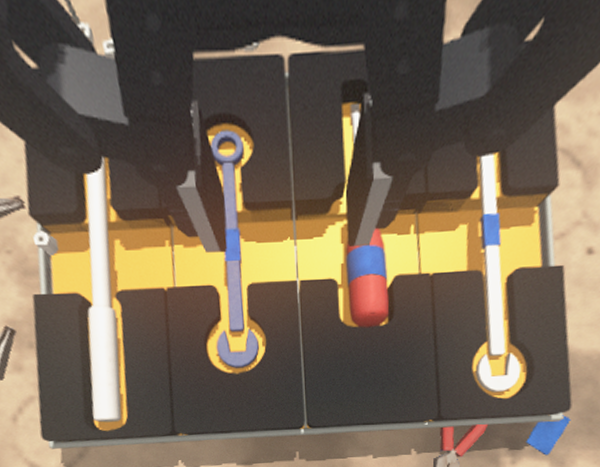

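All four tools sit in their own pockets: ratchet (100,300), short wrench (233,240), driver (367,280), long wrench (492,260). The gripper is clear, so I'm handing in.

```bash
python3 -c "
from bench import r
print(r.hand_in())"
```

```text
the job is handed in; nothing more can be done
None
```

The job is handed in with all four tools set down in their own inlays, the tin and green case not touched, and about 36 s of the 104 s used; the last camera readings put each tool within about 6 mm of its seat point, though the judged result was not shown to me.

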